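Weight down the glued cardboard parts

ROBOT

A 7-joint arm with a two-finger parallel gripper is mounted at the origin on the work surface. World frame = base frame: x ahead of the robot, y to its left, z up, the work surface at z = 0. Lengths are in mm, angles in rad, forces in N, time in s.
With the tool pointing down it reaches from about 425 to 875 mm from the base axis. Payload 9.9 kg.
Tool frame: the origin (TCP) lies between the finger pads; the fingertips stand 19 mm ahead of it and the grasp point (between the pads) is the TCP; z points along the fingers, y is the direction in which the jaws open and shut (so a half turn about z gives the same grasp; the last joint's range is limited). The gripper opens to 85 mm and grips with 20 to 120 N. Pads are 22 mm wide; open, the fingers measure 114 mm over their backs; the gripper's body (76 mm by 85 mm) begins 54 mm behind the grasp point. The pads swing forward as they close: fully open they stand 13 mm farther back than shut.
Start: joints at [1.264, 0.576, 0.025, 1.437, -0.015, 1.129, -0.057], TCP at [149.153, -658.318, 250.289] pointing down, gripper open.
Joint ranges: [-2.76, 2.76], [-0.34, 2.15], [-1.52, 1.57], [0.19, 2.46], [-1.09, 4.23], [0.17, 1.99], [-2.82, 2.82]. Speed limits (rad/s): [2.22, 2.22, 3.01, 3.01, 3.14, 3.14, 3.14].

INTERFACE

Orientations are given as a unit quaternion [w, x, y, z].
In Python, from bench import state, snapshot, job_done gives the robot as it stands.
- The arm moves only by the shell command python3 -m pendant 'ROWS' [FORCE]. ROWS is JSON, a list of rows, each an object with "claw": the opening, from 0 (shut) to 1 (fully open); "delta_pos": the shift along the tool's x, y, z in mm, a list of three; "spin": the turn about the tool's z in degrees. In form: [{"claw": claw, "delta_pos": [tx, ty, tz], "spin": spin}, ...]. A call has exactly 8 rows; each row shifts and turns the commanded pose from where the row before left it, along the tool's axes as they then stand; what a row does not reach is not made up. A row lasts 1/10 s, in which the tool goes at most 50 mm and 8.59 degrees, less where a joint would pass 70% of its speed; a pose out of reach is approached as far as the arm can. A call with a gripper value outside its range is refused whole. The fingers move at their own pace and stop on an object; FORCE is the grip in N (left out, the last holds). Time passes only in rows, so rows that do not move let the fingers close, or fill a call up. It gives the time, the measured TCP pose, the force and the opening at its end, in the units of the state.
- state(): the state, without advancing time (a new reading comes with each control period).
- snapshot(name): name is "scene" or "side" or "wrist"; returns a dict with "color" (420x560x3 uint8, red, green, blue), "depth" (420x560 float32, mm along the optical axis (not along the pixel's ray), 0 where there is no reading), "fx", "fy", "cx", "cy" (pixels), "k1" (the pictures are not rectified: a ray, as slopes to the right and down, at radius r is drawn at 1 + k1 r^2 times it, then the intrinsics apply), "T" (4x4, takes a point from camera to world coordinates). Camera axes: x right, y down, z forward; pixel columns grow to the right and rows downward; lengths in mm; the calibration is good to about 2 mm. A picture is of the moment at which its call begins.
- job_done(): hands the job in, once; it reports no verdict.
The state is a dict: "clock": time; "qpos": joint angles; "qvel": joint speeds; "tau": joint torques, N m; "position": TCP position; "tool_rot": TCP orientation; "contact_force": force on the tool from outside, world axes, zero at the start; "ft_torque": the same for the moment, N m; "grip_width": finger opening in mm.
Only numpy, scipy, OpenCV 4.12 (cv2) and the standard library are available. Lean on these libraries where they do the work, as an engineer would, in place of code of your own. Each camera call takes 0.05 s, during which the arm holds its last target. There are 200 camera calls.

TASK

The five cardboard parts on the cutting mat have just been glued and must dry under weights. Take the two piles of filled tins apart and set each tin on the part that matches its base in shape and size, so that every part carries its own tin, upright and centred; line up the square and the rectangular tin with the edges of their parts. Set them down gently, without dropping them onto the parts.

Things in the scene. Friction and masses are not known exactly. Their poses are not given: they have to be found in the camera images.
- food_tin_mid (a point): Bare ribbed steel food tin, filled, upright round cylinder 68 mm in diameter, 52 mm high, about 0.3 kg. The point is its centre, 26 mm above its base; z along its axis, up. The five tins start in two piles: the food tin and the canister stand on the mat, one pile on each; one of the paste tin and the pocket tin stands on each of them (either way round), and the screw tin on the paste tin.
- canister_mid (a point): Square metal canister with a lid, filled, 64 x 64 mm and 52 mm high, about 0.3 kg. The point is its centre, 26 mm above its base; x and y square to its sides, z up.
- paste_tin_mid (a point): Small round tin with a blank paper band, 52 mm in diameter, 50 mm high, about 0.16 kg. The point is its centre, 25 mm above its base; z up.
- pocket_tin_mid (a point): Flat rectangular hinged-lid metal tin, 60 mm long (x) by 46 mm wide (y), 20 mm high, about 0.13 kg. The point is its centre, 10 mm above its base; z up.
- screw_tin_mid (a point): Smallest tin: low round screw-lid aluminium tin with a milled edge, 36 mm in diameter, 22 mm high, about 0.05 kg. The point is its centre, 11 mm above its base; z up.
- large_wheel_top (a point): Largest round glued cardboard part, 72 mm in diameter, on a paper slip. Stuck down: it does not move. The point is the centre of its top face, 12 mm above the table (10 mm thick, lying on the 2 mm mat); z up.
- medium_wheel_top (a point): Middle-sized round glued cardboard part, 56 mm in diameter, on a paper slip. Stuck down: it does not move. The point is the centre of its top face, 12 mm above the table (10 mm thick, lying on the 2 mm mat); z up.
- small_wheel_top (a point): Smallest round glued cardboard part, 40 mm in diameter, on a paper slip. Stuck down: it does not move. The point is the centre of its top face, 12 mm above the table (10 mm thick, lying on the 2 mm mat); z up.
- square_panel_top (a point): Square glued cardboard part, 68 x 68 mm, on a paper slip; x and y square to its edges. Stuck down: it does not move. The point is the centre of its top face, 12 mm above the table (10 mm thick, lying on the 2 mm mat); z up.
- oblong_panel_top (a point): Rectangular glued cardboard part, 64 mm long (x) by 50 mm wide (y), on a paper slip. Stuck down: it does not move. The point is the centre of its top face, 12 mm above the table (10 mm thick, lying on the 2 mm mat); z up.
Mind the look-alikes: they are no part of the job. What is shaped like the part that bears paste_tin_mid but blue or purple is not meant.

How it is judged:
By the outcome, as a careful person would: the job done as asked, in the order asked, and still so for the second after the job is handed in, with the robot touching nothing.
It also fails if it takes over 136 s, if anything falls off the work surface, if the arm or the gripper's body presses on something with over 40 N, if the wrist force passes 120 N, or if a joint passes its speed limit or range.

## Working session

There is one attempt and no reset: what is moved stays moved. The work goes in short steps, Python scripts to look and compute and a shell command to move; the robot and the scene stay as the last step left them, time stands still between calls to the robot, and variables do not carry over. Pictures are saved under pics/ and viewed, about 12 in all and at most 16, crops included, and the job is handed in when it is done.

```bash
ls; mkdir -p pics; cat > h.py <<'E'
import numpy as np, cv2
from bench import state, snapshot
def snap(name, fn=None):
    s=snapshot(name)
    if fn: cv2.imwrite('pics/'+fn, s['color'][:,:,::-1])
    return s
def ray(s,u,v):
    x,y=(u-s['cx'])/s['fx'],(v-s['cy'])/s['fy']
    a,b=x,y
    for _ in range(10):
        r2=a*a+b*b; a,b=x/(1+s['k1']*r2),y/(1+s['k1']*r2)
    T=np.array(s['T']); return T[:3,3],T[:3,:3]@np.array([a,b,1.])
def onz(s,u,v,z):
    o,d=ray(s,u,v); return o+d*(z-o[2])/d[2]
def dep(s,u,v):
    o,d=ray(s,u,v); return o+d*float(s['depth'][int(v),int(u)])
def proj(s,p):
    T=np.array(s['T']); c=T[:3,:3].T@(np.asarray(p,float)-T[:3,3]); a,b=c[0]/c[2],c[1]/c[2]
    k=1+s['k1']*(a*a+b*b); return a*k*s['fx']+s['cx'],b*k*s['fy']+s['cy']
E
python3 - <<'E'
from h import *
print(state())
for n in ("scene","side","wrist"):
    s=snap(n,n+'0.png'); print(n,s['fx'],s['k1'],np.round(s['T'],2).tolist())
a=cv2.imread('pics/scene0.png');b=cv2.imread('pics/side0.png')
E
```

```text
pics
{'clock': 0.0, 'qpos': array([ 1.2642194 ,  0.57651378,  0.02485219,  1.43789317, -0.01499144,
        1.12899717, -0.05650435]), 'qvel': array([2.07918179e-04, 2.70001974e-04, 1.04608929e-04, 3.24040849e-05,
       2.23303568e-04, 1.05787179e-03, 3.27753693e-04]), 'tau': array([-6.72580991e-04, -7.65775895e+01,  2.25018561e+00, -2.85965824e+01,
        1.52118847e-02,  1.28293681e-02, -3.29304430e-05]), 'position': array([ 149.0430117 , -657.91619893,  249.46037817]), 'tool_rot': array([-8.01552174e-04,  9.93800897e-01,  1.11171560e-01, -1.38185614e-04]), 'contact_force': array([-0.88430596,  0.04830636, -0.72934129]), 'ft_torque': array([-0.03857776,  0.00983263, -0.03173475]), 'grip_width': 85.36159976353562}
scene 401.6334671596373 -0.028745177767959023 [[-0.72, 0.46, -0.51, 957.49], [0.69, 0.48, -0.54, 483.81], [-0.0, -0.75, -0.66, 718.22], [0.0, 0.0, 0.0, 1.0]]
side 400.15222751620445 -0.06822995910991964 [[-0.98, -0.09, 0.17, 352.45], [-0.19, 0.54, -0.82, 644.97], [-0.02, -0.84, -0.55, 522.69], [0.0, 0.0, 0.0, 1.0]]
wrist 301.2861064909134 -0.04215854522777227 [[0.22, -0.93, -0.29, 223.44], [-0.98, -0.21, -0.07, -641.52], [-0.0, 0.3, -0.95, 372.35], [0.0, 0.0, 0.0, 1.0]]
```

View pics/scene0.png

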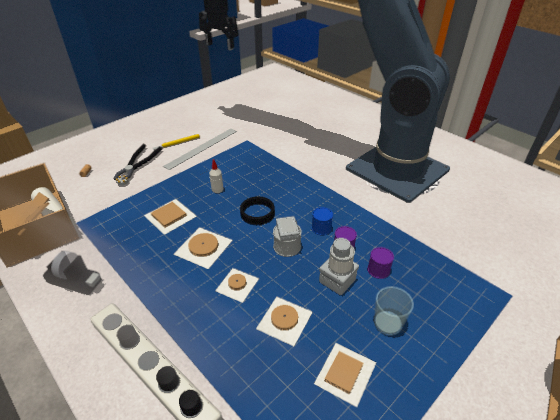

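View pics/side0.png

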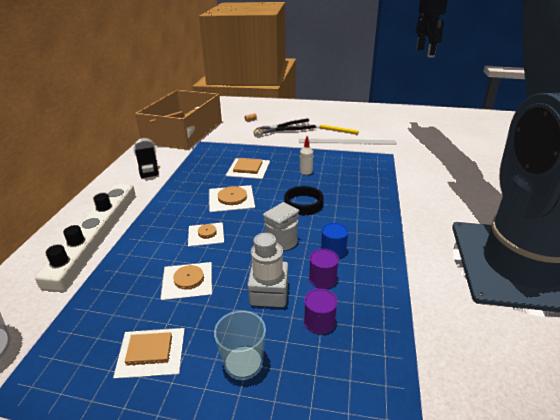

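The scene view shows oblong (170,213) and square (345,372) panels, three wheels (203,245), (237,282) and (285,317). Pile A, food tin with pocket tin, is at (287,240). Pile B, canister with paste and screw tins, is at (340,265). The side view agrees with this.

```bash
cat > m.py <<'E'
from h import *
def cloud(s):
    H,W=s['depth'].shape
    u,v=np.meshgrid(np.arange(W),np.arange(H)); K=np.array([[s['fx'],0,s['cx']],[0,s['fy'],s['cy']],[0,0,1.]])
    x=(u-s['cx'])/s['fx'];y=(v-s['cy'])/s['fy'];a,b=x,y
    for _ in range(10):
        k=1+s['k1']*(a*a+b*b);a,b=x/k,y/k
    P=np.stack([a,b,np.ones_like(a)],-1)*s['depth'][...,None]
    T=np.array(s['T']); return P@T[:3,:3].T+T[:3,3]
def parts(s,z=12):
    hsv=cv2.cvtColor(s['color'],cv2.COLOR_RGB2HSV)
    m=cv2.inRange(hsv,(5,80,90),(22,255,255)); m=cv2.morphologyEx(m,cv2.MORPH_CLOSE,np.ones((5,5)))
    P=cloud(s); out=[]
    for c in cv2.findContours(m,cv2.RETR_EXTERNAL,cv2.CHAIN_APPROX_NONE)[0]:
        if cv2.contourArea(c)<80: continue
        p=np.array([onz(s,u,v,z)[:2] for u,v in c[:,0]],np.float32)
        if not(300<p[:,0].mean()<1000 and abs(p[:,1].mean())<600): continue
        out.append((c,p,P))
    return out
E
python3 - <<'E'
from m import *
for n in ("scene","side"):
    s=snap(n)
    for c,p,P in parts(s):
        r=cv2.minAreaRect(p); e=cv2.fitEllipse(p)
        print(n,np.round(c[:,0].mean(0)),'rect',np.round(r[0]),np.round(r[1]),round(r[2],1),'ell',np.round(e[0]),np.round(e[1]),'area',round(cv2.contourArea(p)))
    P=cloud(s); hsv=cv2.cvtColor(s['color'],cv2.COLOR_RGB2HSV)
    for (u,v) in ([(287,225),(287,243),(342,243),(341,262),(340,281),(380,255),(322,212)] if n=='scene' else [(282,212),(287,235),(265,240),(267,265),(270,295)]):
        print(n,u,v,np.round(P[v-1:v+2,u-1:u+2].reshape(-1,3).mean(0)),hsv[v,u])
    M=(P[...,2]>30)&(hsv[...,1]<90)&(P[...,0]>350)&(P[...,0]<900)&(abs(P[...,1])<500)
    for lo,hi in((38,48),(47,57),(60,70),(68,76),(80,90),(98,108),(120,130)):
        k=M&(P[...,2]>lo)&(P[...,2]<hi); nn,l,st,ce=cv2.connectedComponentsWithStats(k.astype(np.uint8))
        for i in range(1,nn):
            if st[i,4]>15: q=P[l==i]; print(n,lo,hi,st[i,4],np.round(ce[i]),np.round(np.median(q,0)),np.round(q.min(0)[:2]),np.round(q.max(0)[:2]))
E
```

```text
scene [344. 372.] rect [628. 306.] [67. 50.] 16.0 ell [628. 305.] [57. 77.] area 3161
scene [556. 381.] rect [355. 587.] [185.  18.] 15.2 ell [430. 607.] [ 15. 287.] area 1759
scene [284. 317.] rect [625. 145.] [58. 54.] 46.1 ell [625. 145.] [54. 58.] area 2486
scene [237. 281.] rect [637.   6.] [43. 38.] 50.0 ell [637.   6.] [39. 43.] area 1307
scene [203. 244.] rect [ 623. -142.] [75. 72.] 46.2 ell [ 623. -141.] [70. 76.] area 4157
scene [168. 214.] rect [ 624. -297.] [74. 70.] 88.6 ell [ 624. -297.] [80. 83.] area 4819
scene [ 30. 216.] rect [ 876. -585.] [423. 166.] 74.2 ell [ 887. -585.] [170. 464.] area 57380
scene 287 225 [474.  -1.  73.] [ 39  10 179]
scene 287 243 [497.  23.  47.] [20  8 90]
scene 342 243 [469. 155. 125.] [ 45   6 178]
scene 341 262 [489. 172.  96.] [ 20  27 140]
scene 340 281 [497. 182.  50.] [ 38   9 120]
scene 380 255 [376. 197.  51.] [140 166 146]
scene 322 212 [360.   9.  50.] [110 213 178]
scene 38 48 34 [216. 181.] [ 469. -287.   43.] [ 452. -302.] [ 479. -283.]
scene 38 48 104 [ 61. 230.] [ 862. -393.   43.] [ 827. -400.] [ 898. -385.]
scene 38 48 77
[... 5561 characters left out ...]

side 68 76 66 [147. 147.] [ 885. -249.   71.] [ 867. -270.] [ 900. -228.]
side 68 76 44 [307. 150.] [ 458. -291.   72.] [ 445. -302.] [ 474. -284.]
side 68 76 245 [282. 214.] [468.  13.  75.] [440. -33.] [507.  38.]
side 68 76 21 [274. 209.] [487.  -4.  76.] [483. -21.] [497.   9.]
side 68 76 109 [268. 274.] [462. 180.  72.] [443. 159.] [490. 184.]
side 68 76 138 [240. 352.] [468. 332.  72.] [445. 312.] [500. 336.]
side 80 90 49 [146. 141.] [ 890. -257.   85.] [ 878. -275.] [ 900. -247.]
side 80 90 137 [268. 268.] [462. 179.  85.] [443. 158.] [492. 184.]
side 98 108 343 [268. 255.] [461. 171. 105.] [443. 136.] [494. 185.]
side 120 130 320 [265. 241.] [470. 161. 127.] [453. 140.] [489. 175.]
```

```bash
cat > st.py <<'E'
from h import *
import sys
from scipy.spatial.transform import Rotation as R
def yaw(s):
    w,x,y,z=s['tool_rot']; X=R.from_quat([x,y,z,w]).as_matrix(); return np.degrees(np.arctan2(X[1,0],X[0,0])),X
s=state(); a,X=yaw(s)
print('t',round(s['clock'],2),'pos',np.round(s['position'],1),'yaw',round(a,2),'tilt',np.round(X[:2,2],3),'F',np.round(s['contact_force'],1),'w',round(s['grip_width'],1),'j7',round(s['qpos'][6],2))
if len(sys.argv)>3:   # target x y z [yaw] -> spin needed, then tool-axis shift after spin
    t=np.array([float(v) for v in sys.argv[1:4]]); d=t-s['position']
    ty=float(sys.argv[4]) if len(sys.argv)>4 else a
    c,n=np.cos(np.radians(ty)),np.sin(np.radians(ty))
    print('spin',round(a-ty,2),'then shift',np.round([c*d[0]+n*d[1],n*d[0]-c*d[1],-d[2]],1))
E
python3 -m pendant '[{"claw":1,"delta_pos":[0,0,0],"spin":6.35},{"claw":1,"delta_pos":[0,0,0],"spin":6.35},{"claw":1,"delta_pos":[32,-23,0],"spin":0},{"claw":1,"delta_pos":[32,-23,0],"spin":0},{"claw":1,"delta_pos":[32,-23,0],"spin":0},{"claw":1,"delta_pos":[32,-23,0],"spin":0},{"claw":1,"delta_pos":[32,-23,0],"spin":0},{"claw":1,"delta_pos":[32,-23,0],"spin":0}]' 40
python3 -m pendant '[{"claw":1,"delta_pos":[32,-23,0],"spin":0},{"claw":1,"delta_pos":[32,-23,0],"spin":0},{"claw":1,"delta_pos":[32,-23,0],"spin":0},{"claw":1,"delta_pos":[32,-23,0],"spin":0},{"claw":1,"delta_pos":[32,-23,0],"spin":0},{"claw":1,"delta_pos":[-2,-40,0],"spin":0},{"claw":1,"delta_pos":[-2,-40,0],"spin":0},{"claw":1,"delta_pos":[-2,-40,0],"spin":0}]'
python3 st.py 480 80 250 0
```

```text
clock: 1.05
position: [342.1, -519.0, 250.3]
tool_rot: [0.0, 1.0, 0.001, 0.0]
contact_force: [-0.0, -0.8, 0.2]
grip_width: 85.3
clock: 1.85
position: [494.6, -283.3, 250.0]
tool_rot: [-0.0, 1.0, 0.001, -0.0]
contact_force: [-0.2, 0.4, 0.6]
grip_width: 85.3
t 1.85 pos [ 494.6 -283.3  250. ] yaw 0.08 tilt [-0.  0.] F [-0.2  0.4  0.6] w 85.3 j7 -1.11
spin 0.08 then shift [ -14.6 -363.3   -0. ]
```

```bash

python3 -m pendant '[{"claw":1,"delta_pos":[-2,-45,0],"spin":0},{"claw":1,"delta_pos":[-2,-45,0],"spin":0},{"claw":1,"delta_pos":[-2,-45,0],"spin":0},{"claw":1,"delta_pos":[-2,-45,0],"spin":0},{"claw":1,"delta_pos":[-2,-45,0],"spin":0},{"claw":1,"delta_pos":[-2,-45,0],"spin":0},{"claw":1,"delta_pos":[-2,-45,0],"spin":0},{"claw":1,"delta_pos":[-2,-25,0],"spin":0}]'
python3 st.py
python3 - <<'E'
from m import *
s=snap('wrist','w1.png'); print(np.round(s['T'],3).tolist())
for c,p,P in parts(s):
    r=cv2.minAreaRect(p); e=cv2.fitEllipse(p)
    print(np.round(c[:,0].mean(0)),'rect',np.round(r[0],1),np.round(r[1]),round(r[2],1),'ell',np.round(e[0],1),np.round(e[1]))
P=cloud(s);hsv=cv2.cvtColor(s['color'],cv2.COLOR_RGB2HSV)
M=(hsv[...,1]<110)
for zt,n in((126,'screw'),(104,'paste'),(74,'pocket'),(54,'can/food')):
    k=M&(abs(P[...,2]-zt)<5); k=cv2.morphologyEx(k.astype(np.uint8),cv2.MORPH_OPEN,np.ones((3,3)))
    for c in cv2.findContours(k,cv2.RETR_EXTERNAL,cv2.CHAIN_APPROX_NONE)[0]:
        if cv2.contourArea(c)<150: continue
        p=np.array([onz(s,u,v,zt)[:2] for u,v in c[:,0]],np.float32); r=cv2.minAreaRect(p); q=cv2.minEnclosingCircle(p); e=cv2.fitEllipse(p)
        mk=np.zeros_like(k); cv2.drawContours(mk,[c],-1,1,-1)
        print(n,np.round(c[:,0].mean(0)),'z',np.round(np.median(P[(mk>0)&(k>0)][:,2]),1),'rect',np.round(r[0],1),np.round(r[1]),round(r[2],1),'ell',np.round(e[0],1),np.round(e[1]))
E
```

```text
clock: 2.65
position: [477.9, 59.0, 250.5]
tool_rot: [-0.001, 1.0, 0.002, 0.0]
contact_force: [0.1, -0.3, -0.3]
grip_width: 85.4
t 2.65 pos [477.9  59.  250.5] yaw 0.28 tilt [0.    0.001] F [ 0.1 -0.3 -0.3] w 85.4 j7 -1.81
[[0.006, -0.954, -0.299, 554.052], [-1.0, -0.006, -0.001, 58.901], [-0.001, 0.299, -0.954, 373.355], [0.0, 0.0, 0.0, 1.0]]
[203.  50.] rect [622.  141.5] [56. 54.] 41.7 ell [622.  141.5] [54. 56.]
[461.  54.] rect [ 621.7 -144.4] [73. 71.] 60.6 ell [ 621.2 -144. ] [70. 74.]
[331.  39.] rect [633.8   2.8] [38. 40.] 66.2 ell [633.9   2.8] [38. 40.]
[62. 49.] rect [625.1 300.2] [66. 54.] 16.1 ell [625.2 300.2] [61. 78.]
screw [170. 212.] z 124.7 rect [472.  152.9] [35. 35.] 0.3 ell [472.1 152.8] [34. 35.]
paste [181. 204.] z 102.5 rect [471.9 150.7] [50. 41.] 36.2 ell [468.5 155.6] [47. 49.]
pocket [336. 196.] z 73.4 rect [473.6  -1. ] [59. 46.] 56.8 ell [474.   -0.9] [52. 69.]
pocket [ 55. 194.] z 75.1 rect [476.  294.9] [68. 74.] 51.5 ell [477.4 296.3] [67. 70.]
can/food [200. 188.] z 53.0 rect [468.6 151.7] [63. 63.] 5.8 ell [468.4 153.4] [67. 72.]
can/food [348. 172.] z 52.4 rect [497.4 -16.7] [46. 12.] 56.0 ell [496.6 -16.1] [12. 47.]
can/food [ 85. 176.] z 54.1 rect [489.8 269.7] [45. 13.] 25.3 ell [487.4 275.7] [22. 41.]
```

View pics/w1.png

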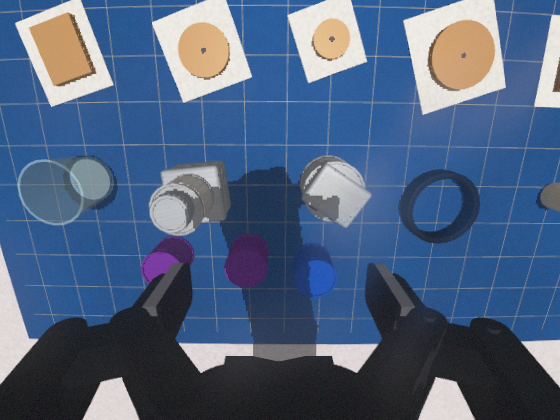

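The wrist view shows the oblong (62,49), medium (203,50), small (331,39) and large (461,54) parts. The screw, paste and canister pile is around (180,200), and the pocket tin on the food tin at (336,190). It reads about 4 mm lower in y than the fixed cameras, so I'll check the hand-eye calibration against the fingers.

```bash
python3 - <<'E'
from m import *
from st import yaw
s=snap('wrist'); st=state(); a,X=yaw(st); p=st['position']
print(np.round(p,1),np.round(np.array(s['T'])[:3,3]-p,2),s['cx'],s['cy'])
for dz in(-13,0,19): print(dz,[np.round(proj(s,p+X@np.array([0,dy,dz])),1) for dy in(-42.7,0,42.7)])
g=cv2.cvtColor(s['color'],cv2.COLOR_RGB2GRAY)
d=s['depth']
for v in(268,275,285,295,305):
    k=np.where((d[v]>0)&(d[v]<190))[0]; L=k[k<280]; Rr=k[k>280]; print(v,L.max() if len(L) else None,Rr.min() if len(Rr) else None)
for c,pp,P in parts(s):
    e=cv2.fitEllipse(pp); print(np.round(c[:,0].mean(0)),np.round(e[0],1),np.round(np.median(P[c[:,0,1],c[:,0,0]],0),1))
E
```

```text
t 2.7 pos [477.7  62.2 250.5] yaw 0.47 tilt [0.    0.003] F [-0.4  4.   0.4] w 85.4 j7 -1.81
[478.   59.4 250.4] [ 75.88   2.77 122.88] 278.2759851809162 209.04456179331717
-13 [array([183.8, 301.6]), array([283.8, 302.2]), array([383.7, 301.9])]
0 [array([192. , 285.2]), array([283.4, 285.7]), array([374.6, 285.5])]
19 [array([201.8, 265.8]), array([282.8, 266.1]), array([363.8, 266.1])]
268 189 367
275 190 366
285 190 365
295 191 365
305 189 367
[207.  50.] [621.9 141.4] [622.4 142.2  10.8]
[465.  55.] [ 621.2 -144. ] [ 622.3 -143.9   10.8]
[335.  39.] [633.9   2.9] [634.3   2.1  11.1]
[66. 48.] [625.2 300.4] [627.  303.3   6.3]
```

```bash

python3 -m pendant '[{"claw":1,"delta_pos":[-2,-31,0],"spin":0},{"claw":1,"delta_pos":[-2,-31,0],"spin":0},{"claw":1,"delta_pos":[-2,-31,10],"spin":0},{"claw":1,"delta_pos":[0,0,40],"spin":0},{"claw":1,"delta_pos":[0,0,30],"spin":0},{"claw":1,"delta_pos":[0,0,0],"spin":0},{"claw":1,"delta_pos":[0,0,0],"spin":0},{"claw":1,"delta_pos":[0,0,0],"spin":0}]'
python3 st.py 472 153 125
python3 - <<'E'
from m import *
s=snap('wrist','w2.png')
P=cloud(s)
for zt,lo in((126,115),(104,96)):
    k=(P[...,2]>lo)&(P[...,2]<zt+5)&(abs(P[...,1]-153)<34); k=cv2.morphologyEx(k.astype(np.uint8),cv2.MORPH_OPEN,np.ones((3,3)))
    for c in cv2.findContours(k,cv2.RETR_EXTERNAL,cv2.CHAIN_APPROX_NONE)[0]:
        if cv2.contourArea(c)<150: continue
        p=np.array([onz(s,u,v,zt)[:2] for u,v in c[:,0]],np.float32); e=cv2.fitEllipse(p)
        print(zt,np.round(c[:,0].mean(0)),'ell',np.round(e[0],1),np.round(e[1]),np.median(P[k>0][:,2]))
E
```

```text
clock: 3.55
position: [473.3, 147.8, 171.8]
tool_rot: [-0.0, 1.0, 0.0, 0.001]
contact_force: [0.6, -0.1, -0.2]
grip_width: 85.2
t 3.55 pos [473.3 147.8 171.8] yaw 0.0 tilt [0.002 0.001] F [ 0.6 -0.1 -0.2] w 85.2 j7 -2.03
spin 0.0 then shift [-1.3 -5.2 46.8]
126 [267. 244.] ell [473.3 153.9] [35. 37.] 124.62607973063905
104 [267. 229.] ell [467.8 155.3] [47. 50.] 102.53919022772584
```

View pics/w2.png

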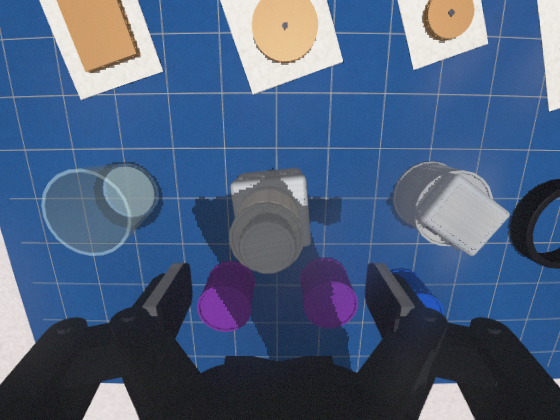

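The screw tin is at pixel (267,240), between the fingers on top of the paste tin, at about (473,154).

```bash

python3 -m pendant '[{"claw":1,"delta_pos":[0,-6,20],"spin":0},{"claw":1,"delta_pos":[0,0,15],"spin":0},{"claw":1,"delta_pos":[0,0,8],"spin":0},{"claw":1,"delta_pos":[0,0,3],"spin":0},{"claw":1,"delta_pos":[0,0,0],"spin":0},{"claw":0.3,"delta_pos":[0,0,0],"spin":0},{"claw":0.3,"delta_pos":[0,0,0],"spin":0},{"claw":0.3,"delta_pos":[0,0,0],"spin":0}]' 25
python3 st.py 473 153 125
python3 -m pendant '[{"claw":0.3,"delta_pos":[0,0,0],"spin":0},{"claw":0.3,"delta_pos":[0,0,0],"spin":0},{"claw":0.3,"delta_pos":[0,0,0],"spin":0},{"claw":0.3,"delta_pos":[0,0,0],"spin":0},{"claw":0.3,"delta_pos":[0,0,0],"spin":0},{"claw":0.3,"delta_pos":[0,0,0],"spin":0},{"claw":0.3,"delta_pos":[0,0,0],"spin":0},{"claw":0.3,"delta_pos":[0,0,0],"spin":0}]' 25
python3 st.py 633.9 2.9 60
```

```text
clock: 4.4
position: [472.5, 154.1, 124.7]
tool_rot: [-0.0, 1.0, 0.001, 0.0]
contact_force: [-1.7, -0.7, 0.2]
grip_width: 43.9
t 4.4 pos [472.5 154.1 124.7] yaw 0.06 tilt [0.001 0.   ] F [-1.7 -0.7  0.2] w 43.9 j7 -2.05
spin 0.0 then shift [ 0.5  1.1 -0.3]
clock: 5.2
position: [472.4, 154.2, 124.7]
tool_rot: [-0.0, 1.0, 0.001, 0.0]
contact_force: [-0.6, -0.1, 5.9]
grip_width: 34.8
t 5.2 pos [472.4 154.2 124.7] yaw 0.07 tilt [0.001 0.   ] F [-0.6 -0.1  5.9] w 34.8 j7 -2.05
spin 0.0 then shift [161.3 151.5  64.7]
```

```bash

python3 -m pendant '[{"claw":0.3,"delta_pos":[0,0,-5],"spin":0},{"claw":0.3,"delta_pos":[0,0,-20],"spin":0},{"claw":0.3,"delta_pos":[0,0,-20],"spin":0},{"claw":0.3,"delta_pos":[32,30,0],"spin":0},{"claw":0.3,"delta_pos":[32,30,0],"spin":0},{"claw":0.3,"delta_pos":[32,30,0],"spin":0},{"claw":0.3,"delta_pos":[32,30,0],"spin":0},{"claw":0.3,"delta_pos":[32,30,0],"spin":0}]' 
python3 -m pendant '[{"claw":0.3,"delta_pos":[0,0,30],"spin":0},{"claw":0.3,"delta_pos":[0,0,30],"spin":0},{"claw":0.3,"delta_pos":[0,0,15],"spin":0},{"claw":0.3,"delta_pos":[0,0,5],"spin":0},{"claw":0.3,"delta_pos":[0,0,0],"spin":0},{"claw":0.3,"delta_pos":[0,0,0],"spin":0},{"claw":0.3,"delta_pos":[0,0,0],"spin":0},{"claw":0.3,"delta_pos":[0,0,0],"spin":0}]' 
python3 st.py 633.9 2.9 60
python3 - <<'E'
from m import *
s=snap('wrist','w3.png')
for c,p,P in parts(s):
    r=cv2.minAreaRect(p); e=cv2.fitEllipse(p)
    print(np.round(c[:,0].mean(0)),'rect',np.round(r[0],1),np.round(r[1]),round(r[2],1),'ell',np.round(e[0],1),np.round(e[1]))
E
```

```text
clock: 6.0
position: [633.4, 2.8, 169.5]
tool_rot: [-0.0, 1.0, 0.001, -0.0]
contact_force: [0.6, 1.0, -0.3]
grip_width: 35.1
clock: 6.8
position: [632.9, 4.3, 90.3]
tool_rot: [-0.0, 1.0, 0.001, 0.001]
contact_force: [-0.0, -0.1, -0.4]
grip_width: 35.4
t 6.8 pos [632.9   4.3  90.3] yaw 0.07 tilt [0.002 0.   ] F [-0.  -0.1 -0.4] w 35.4 j7 -1.71
spin 0.0 then shift [ 1.   1.4 30.3]
[ 93. 235.] rect [624.2 139.1] [55. 61.] 26.5 ell [624.5 139.2] [55. 61.]
[281. 220.] rect [638.5   2. ] [38. 36.] 88.3 ell [638.    2.1] [36. 39.]
[476. 235.] rect [ 622.5 -144.4] [74. 71.] 58.9 ell [ 622.6 -144.6] [70. 74.]
```

View pics/w3.png

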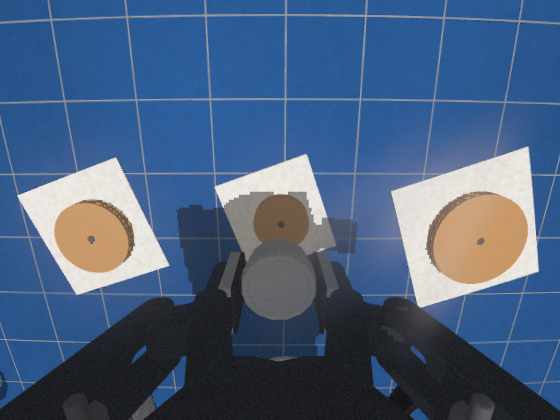

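The wheel hub is at pixel (281,224), and the held screw tin's top is at about (279,284). The medium hub is at (91,239) and the large hub at (480,241).

```bash
python3 - <<'E'
from m import *
s=snap('wrist')
def hub(s,u,v,z=12):
    g=cv2.cvtColor(s['color'],cv2.COLOR_RGB2GRAY)[v-8:v+9,u-8:u+9].astype(float)
    w=np.clip(np.percentile(g,60)-15-g,0,None); yy,xx=np.mgrid[-8:9,-8:9]; return np.round(onz(s,u+(w*xx).sum()/w.sum(),v+(w*yy).sum()/w.sum(),z),1)
for u,v in((281,224),(91,239),(480,241)): print(hub(s,u,v))
P=cloud(s); st=state(); p=st['position']
k=(abs(P[...,2]-p[2]-1)<6)&(np.hypot(P[...,0]-p[0],P[...,1]-p[1])<26)
k=cv2.morphologyEx(k.astype(np.uint8),cv2.MORPH_OPEN,np.ones((5,5)))
c=max(cv2.findContours(k,cv2.RETR_EXTERNAL,cv2.CHAIN_APPROX_NONE)[0],key=cv2.contourArea)
print(cv2.fitEllipse(c),cv2.minEnclosingCircle(c),np.median(P[k>0][:,2]))
g=cv2.GaussianBlur(cv2.cvtColor(s['color'],cv2.COLOR_RGB2GRAY),(3,3),0)
h=cv2.HoughCircles(g[230:340,220:340],cv2.HOUGH_GRADIENT,1,50,param1=60,param2=12,minRadius=30,maxRadius=45)
print(h, p, [np.round(onz(s,a+220,b+230,p[2]+1.5),1) for a,b,_ in h[0][:2]], np.round(onz(s,*cv2.fitEllipse(c)[0],p[2]+1.5),1))
E
```

```text
[634.9   2.1  12. ]
[623.  141.5  12. ]
[ 621.6 -145.7   12. ]
((275.8665771484375, 283.6275634765625), (67.2685546875, 88.02870178222656), 102.06137084960938) ((271.54559326171875, 280.8485412597656), 48.56217956542969) 89.9128949025147
[[[58.5 45.5 43.3]]] [632.64575437   4.25637682  89.94363996] [array([639.2,   3.7,  91.4])] [634.9   4.9  91.4]
```

```bash

python3 -m pendant '[{"claw":0.3,"delta_pos":[0.5,2,20],"spin":0},{"claw":0.3,"delta_pos":[0,0,20],"spin":0},{"claw":0.3,"delta_pos":[0,0,8],"spin":0},{"claw":0.3,"delta_pos":[0,0,4],"spin":0},{"claw":0.3,"delta_pos":[0,0,2],"spin":0},{"claw":0.3,"delta_pos":[0,0,1],"spin":0},{"claw":0.3,"delta_pos":[0,0,0],"spin":0},{"claw":0.3,"delta_pos":[0,0,0],"spin":0}]' 
python3 st.py 633.2 2.3 32.7
```

```text
clock: 7.7
position: [633.2, 2.2, 34.8]
tool_rot: [-0.0, 1.0, 0.001, 0.0]
contact_force: [-0.7, 0.7, 0.4]
grip_width: 35.4
t 7.7 pos [633.2   2.2  34.8] yaw 0.07 tilt [0.001 0.   ] F [-0.7  0.7  0.4] w 35.4 j7 -1.72
spin 0.0 then shift [ 0.  -0.1  2.1]
```

```bash

python3 -m pendant '[{"claw":0.3,"delta_pos":[0,0,0.5],"spin":0},{"claw":0.3,"delta_pos":[0,0,0.5],"spin":0},{"claw":0.3,"delta_pos":[0,0,0.5],"spin":0},{"claw":0.3,"delta_pos":[0,0,0.3],"spin":0},{"claw":0.3,"delta_pos":[0,0,0],"spin":0},{"claw":0.3,"delta_pos":[0,0,0],"spin":0},{"claw":0.3,"delta_pos":[0,0,0],"spin":0},{"claw":0.3,"delta_pos":[0,0,0],"spin":0}]' 
python3 st.py 633.2 2.3 32.7
```

```text
clock: 8.5
position: [633.0, 2.2, 32.8]
tool_rot: [0.0, 1.0, 0.001, 0.0]
contact_force: [-0.8, 0.4, 5.2]
grip_width: 35.0
t 8.5 pos [633.    2.2  32.8] yaw 0.06 tilt [ 0. -0.] F [-0.8  0.4  5.2] w 35.0 j7 -1.72
spin 0.0 then shift [ 0.2 -0.1  0.1]
```

```bash

python3 -m pendant '[{"claw":0.45,"delta_pos":[0,0,0],"spin":0},{"claw":0.5,"delta_pos":[0,0,0],"spin":0},{"claw":0.6,"delta_pos":[0,0,0],"spin":0},{"claw":0.7,"delta_pos":[0,0,0],"spin":0},{"claw":0.7,"delta_pos":[0,0,-10],"spin":0},{"claw":1,"delta_pos":[0,0,-40],"spin":0},{"claw":1,"delta_pos":[-20,0,-40],"spin":0},{"claw":1,"delta_pos":[-40,0,0],"spin":0}]' 
python3 st.py 469 154 160 0
python3 - <<'E'
from m import *
s=snap('wrist','w4.png')
print(np.round(np.array(s['T'])[:3,3]))
P=cloud(s)
k=(abs(P[...,2]-34)<6)&(np.hypot(P[...,0]-634,P[...,1]-3)<30)
c=max(cv2.findContours(k.astype(np.uint8),cv2.RETR_EXTERNAL,cv2.CHAIN_APPROX_NONE)[0],key=cv2.contourArea)
e=cv2.fitEllipse(np.array([onz(s,u,v,34)[:2] for u,v in c[:,0]],np.float32)); print('tin',np.round(e[0],1),np.round(e[1]),'z',np.median(P[k][:,2]))
for c,p,P in parts(s):
    e=cv2.fitEllipse(p); q=cv2.minEnclosingCircle(p);print(np.round(c[:,0].mean(0)),'ell',np.round(e[0],1),np.round(e[1]),'enc',np.round(q[0],1),q[1])
E
```

```text
clock: 9.3
position: [577.5, 2.5, 127.8]
tool_rot: [-0.0, 1.0, 0.0, 0.006]
contact_force: [1.3, 0.6, -0.5]
grip_width: 85.6
t 9.3 pos [577.5   2.5 127.8] yaw 0.04 tilt [0.011 0.001] F [ 1.3  0.6 -0.5] w 85.6 j7 -1.72
spin 0.04 then shift [-108.5 -151.5  -32.2]
[652.   2. 252.]
tin [631.6   1.6] [35. 35.] z 32.788385237802174
[107. 156.] ell [623.1 139.8] [55. 59.] enc [623.3 139.6] 29.651155471801758
[276. 127.] ell [624.8   1. ] [43. 56.] enc [636.7   2.5] 19.14175796508789
[461. 157.] ell [ 621.9 -145.2] [70. 71.] enc [ 623.  -145.1] 36.87871170043945
```

View pics/w4.png

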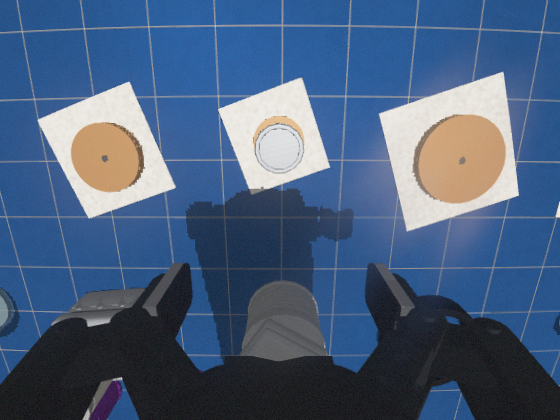

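```bash
cat > chk.py <<'E'
from m import *
def hub(s,u,v,z=12):
    g=cv2.cvtColor(s['color'],cv2.COLOR_RGB2GRAY)[v-8:v+9,u-8:u+9].astype(float)
    w=np.clip(np.percentile(g,60)-15-g,0,None); yy,xx=np.mgrid[-8:9,-8:9]; return np.round(onz(s,u+(w*xx).sum()/w.sum(),v+(w*yy).sum()/w.sum(),z),1)
def circ(p,iters=3):
    p=np.asarray(p,float)
    for _ in range(iters):
        A=np.c_[2*p,np.ones(len(p))]; x=np.linalg.lstsq(A,(p**2).sum(1),rcond=None)[0]; r=np.sqrt(x[2]+x[0]**2+x[1]**2)
        d=np.abs(np.hypot(*(p-x[:2]).T)-r); p=p[d<max(2*np.median(d),.3)]
    return np.round([x[0],x[1],r],1)
E
python3 - <<'E'
from chk import *
s=snap('wrist'); print(np.round(np.array(s['T'])[:3,3],1),state()['position'])
for n,(x,y) in dict(med=(623,141.5),lar=(621.6,-145.7)).items():
    u,v=proj(s,(x,y,12)); print(n,u,v,hub(s,round(u),round(v)))
# tin top: bright low-sat region
hsv=cv2.cvtColor(s['color'],cv2.COLOR_RGB2HSV)
u0,v0=np.round(proj(s,(632,2,34))).astype(int)
P=cloud(s)
k=((P[...,2]>28)&(np.hypot(P[...,0]-633,P[...,1]-2)<28)).astype(np.uint8)
c=max(cv2.findContours(k,cv2.RETR_EXTERNAL,cv2.CHAIN_APPROX_NONE)[0],key=cv2.contourArea)
print('tin',circ([onz(s,u,v,34)[:2] for u,v in c[:,0]]))
m=cv2.inRange(hsv,(5,80,90),(22,255,255))
c=[c for c in cv2.findContours(m,cv2.RETR_EXTERNAL,cv2.CHAIN_APPROX_NONE)[0] if abs(c[:,0,0].mean()-u0)<30 and cv2.contourArea(c)>40][0]
p=np.array([onz(s,u,v,12)[:2] for u,v in c[:,0]]); 
out=p[np.hypot(p[:,0]-634.5,p[:,1]-2.3)>18]
print('wheel arc',circ(out), out.max(0),out.min(0),len(out))
im=s['color'][v0-50:v0+50,u0-60:u0+60,::-1]; cv2.imwrite('pics/c5.png',cv2.resize(im,None,fx=5,fy=5,interpolation=2))
E
```

```text
[642.6   1.6 247.3] [568.06135995   1.73986758 123.94428022]
med 98.01168697349206 141.59702914474028 [622.7 141.6  12. ]
lar 466.4291966708879 144.1979593431887 [ 621.3 -145.6   12. ]
tin [631.7   1.7  17.5]
wheel arc [634.9   2.2  19. ] [654.11414037  21.1496144 ] [636.95240581 -15.66109144] 73
```

View pics/c5.png

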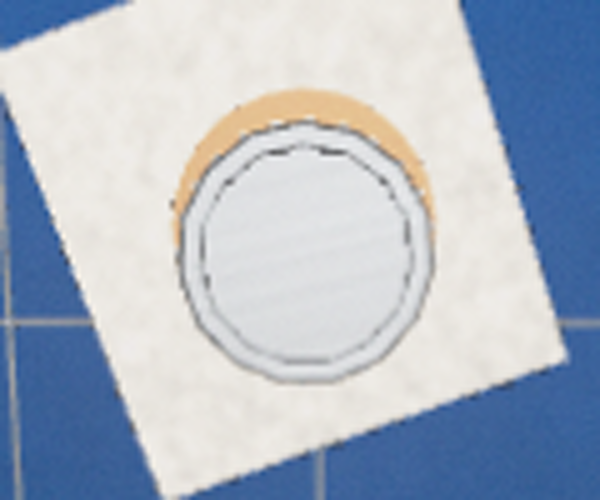

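The crop shows the screw tin (306,252) sitting about 3 mm short of the wheel's centre in x, so I'll re-grip it and shift it.

```bash
python3 st.py 633 2 33.5
python3 -m pendant '[{"claw":1,"delta_pos":[33,0,10],"spin":0},{"claw":1,"delta_pos":[32,0,20],"spin":0},{"claw":1,"delta_pos":[0,0,30],"spin":0},{"claw":1,"delta_pos":[0,0,20],"spin":0},{"claw":1,"delta_pos":[0,0,10],"spin":0},{"claw":0.7,"delta_pos":[0,0,0],"spin":0},{"claw":0.5,"delta_pos":[0,0,0],"spin":0},{"claw":0.5,"delta_pos":[0,0,0],"spin":0}]' 
python3 st.py 633 2 33.5
```

```text
t 9.4 pos [568.1   1.7 123.9] yaw 0.06 tilt [-0.003 -0.001] F [ 0.7 -0.3  0.6] w 85.2 j7 -1.72
spin 0.0 then shift [64.9 -0.2 90.4]
clock: 10.2
position: [638.7, 2.2, 33.9]
tool_rot: [-0.0, 1.0, 0.001, 0.001]
contact_force: [-0.3, -0.1, 0.9]
grip_width: 44.2
t 10.2 pos [638.7   2.2  33.9] yaw 0.06 tilt [0.002 0.   ] F [-0.3 -0.1  0.9] w 44.2 j7 -1.72
spin 0.0 then shift [-5.7  0.2  0.4]
```

```bash

python3 -m pendant '[{"claw":0.5,"delta_pos":[-6,0.2,0],"spin":0},{"claw":0.5,"delta_pos":[0,0,0],"spin":0},{"claw":0.3,"delta_pos":[0,0,0],"spin":0},{"claw":0.3,"delta_pos":[0,0,0],"spin":0},{"claw":0.3,"delta_pos":[0,0,0],"spin":0},{"claw":0.3,"delta_pos":[0,0,-2],"spin":0},{"claw":0.3,"delta_pos":[0,0,0],"spin":0},{"claw":0.3,"delta_pos":[3.2,-0.4,0],"spin":0}]' 
python3 -m pendant '[{"claw":0.3,"delta_pos":[0,0,0],"spin":0},{"claw":0.3,"delta_pos":[0,0,1],"spin":0},{"claw":0.3,"delta_pos":[0,0,0.5],"spin":0},{"claw":0.3,"delta_pos":[0,0,0.5],"spin":0},{"claw":0.3,"delta_pos":[0,0,0.3],"spin":0},{"claw":0.3,"delta_pos":[0,0,0],"spin":0},{"claw":0.3,"delta_pos":[0,0,0],"spin":0},{"claw":0.3,"delta_pos":[0,0,0],"spin":0}]' 
python3 -m pendant '[{"claw":0.45,"delta_pos":[0,0,0],"spin":0},{"claw":0.5,"delta_pos":[0,0,0],"spin":0},{"claw":0.6,"delta_pos":[0,0,0],"spin":0},{"claw":0.7,"delta_pos":[0,0,-10],"spin":0},{"claw":1,"delta_pos":[0,0,-40],"spin":0},{"claw":1,"delta_pos":[-30,0,-40],"spin":0},{"claw":1,"delta_pos":[-35,0,-5],"spin":0},{"claw":1,"delta_pos":[0,0,0],"spin":0}]' 
cat >> chk.py <<'E'
def tin(s,x,y,ztop,R):
    P=cloud(s); k=((abs(P[...,2]-ztop)<4.5)&(np.hypot(P[...,0]-x,P[...,1]-y)<R+8)).astype(np.uint8)
    k=cv2.morphologyEx(k,cv2.MORPH_OPEN,np.ones((3,3)))
    c=max(cv2.findContours(k,cv2.RETR_EXTERNAL,cv2.CHAIN_APPROX_NONE)[0],key=cv2.contourArea)
    p=np.array([onz(s,u,v,ztop)[:2] for u,v in c[:,0]],np.float32); r=cv2.minAreaRect(p)
    return circ(p),np.round(r[0],1),np.round(r[1],1),round(r[2],1),'z',np.round(np.median(P[k>0][:,2]),1)
E
python3 - <<'E'
from chk import *
s=snap('wrist'); print(np.round(np.array(s['T'])[:3,3],1),state()['position'])
print('screw',tin(s,634,2,34,18))
E
python3 st.py 469 154 160
```

```text
clock: 11.0
position: [634.9, 2.4, 34.5]
tool_rot: [0.0, 1.0, 0.001, -0.0]
contact_force: [0.2, -0.8, -1.1]
grip_width: 35.0
clock: 11.8
position: [635.2, 2.5, 33.2]
tool_rot: [-0.0, 1.0, 0.001, 0.0]
contact_force: [-2.7, 0.1, 11.2]
grip_width: 34.9
clock: 12.6
position: [566.6, 2.0, 129.4]
tool_rot: [0.0, 1.0, 0.001, -0.0]
contact_force: [-0.0, 0.4, -0.1]
grip_width: 85.4
[642.9   1.8 252.1] [568.78492785   2.21025659 128.82505029]
screw (array([635.4,   1.9,  17.5]), array([635.6,   1.8]), array([35.3, 35.1]), 0.1, 'z', np.float64(32.8))
t 12.65 pos [568.8   2.2 128.8] yaw 0.07 tilt [ 0.001 -0.   ] F [ 0.5 -0.6  0.5] w 85.6 j7 -1.72
spin 0.0 then shift [ -99.6 -151.9  -31.2]
```

Screw tin is now within 0.6 mm of its wheel's centre. Next is the paste tin.

```bash

python3 -m pendant '[{"claw":1,"delta_pos":[-25,-38,-8],"spin":0},{"claw":1,"delta_pos":[-25,-38,-8],"spin":0},{"claw":1,"delta_pos":[-25,-38,-8],"spin":0},{"claw":1,"delta_pos":[-25,-37,-8],"spin":0},{"claw":1,"delta_pos":[0,0,0],"spin":0},{"claw":1,"delta_pos":[0,0,0],"spin":0},{"claw":1,"delta_pos":[0,0,0],"spin":0},{"claw":1,"delta_pos":[0,0,0],"spin":0}]' 
python3 - <<'E'
from chk import *
s=snap('wrist','w5.png'); print(np.round(np.array(s['T'])[:3,3],1),state()['position'])
print('paste',tin(s,469,154,104,26)); print('can',tin(s,469,154,54,40)); print('pocket',tin(s,473,0,74,32))
print(proj(s,(469,154,104)))
E
python3 st.py 469 154 80
```

```text
clock: 13.45
position: [470.8, 152.0, 158.9]
tool_rot: [0.0, 1.0, -0.001, -0.0]
contact_force: [0.6, -0.9, 0.9]
grip_width: 85.5
[547.  151.6 281.7] [470.61706433 152.02687296 158.90311146]
paste (array([468.9, 155.6,  25.3]), array([469.1, 155.8]), array([50.9, 50.7]), 90.0, 'z', np.float64(102.1))
can (array([469.8, 151.9,  32.5]), array([469.4, 153.4]), array([61.6, 62.5]), 5.9, 'z', np.float64(53.0))
pocket (array([4.749e+02, 2.000e-01, 3.160e+01]), array([474.3,   0.9]), array([61.2, 46. ]), 56.7, 'z', np.float64(73.3))
(np.float64(274.3312234730104), np.float64(242.13249177311053))
t 13.5 pos [470.6 152.  158.9] yaw -0.07 tilt [-0. -0.] F [-0.7  0.2 -0.2] w 85.6 j7 -2.03
spin 0.0 then shift [-1.6 -2.  78.9]
```

```bash

python3 -m pendant '[{"claw":1,"delta_pos":[-1.7,-3.6,20],"spin":0},{"claw":1,"delta_pos":[0,0,25],"spin":0},{"claw":1,"delta_pos":[0,0,20],"spin":0},{"claw":1,"delta_pos":[0,0,10],"spin":0},{"claw":1,"delta_pos":[0,0,3],"spin":0},{"claw":0.7,"delta_pos":[0,0,0],"spin":0},{"claw":0.5,"delta_pos":[0,0,0],"spin":0},{"claw":0.5,"delta_pos":[0,0,0],"spin":0}]' 40
python3 -m pendant '[{"claw":0.5,"delta_pos":[0,0,0],"spin":0},{"claw":0.5,"delta_pos":[0,0,0],"spin":0},{"claw":0.5,"delta_pos":[0,0,0],"spin":0},{"claw":0.5,"delta_pos":[0,0,0],"spin":0},{"claw":0.5,"delta_pos":[0,0,-3],"spin":0},{"claw":0.5,"delta_pos":[0,0,-10],"spin":0},{"claw":0.5,"delta_pos":[0,0,-20],"spin":0},{"claw":0.5,"delta_pos":[0,0,-7],"spin":0}]'
python3 st.py 623 141.5 80
```

```text
clock: 14.3
position: [468.8, 156.7, 82.2]
tool_rot: [-0.0, 1.0, 0.0, 0.001]
contact_force: [-0.1, -1.2, 1.2]
grip_width: 51.4
clock: 15.1
position: [468.9, 157.2, 123.1]
tool_rot: [-0.0, 1.0, 0.001, 0.001]
contact_force: [0.1, 0.2, -1.1]
grip_width: 50.8
t 15.1 pos [468.9 157.2 123.1] yaw 0.07 tilt [0.002 0.001] F [ 0.1  0.2 -1.1] w 50.8 j7 -2.05
spin 0.0 then shift [154.1  15.9  43.1]
```

```bash

python3 -m pendant '[{"claw":0.5,"delta_pos":[31,3.2,0],"spin":0},{"claw":0.5,"delta_pos":[31,3.2,0],"spin":0},{"claw":0.5,"delta_pos":[31,3.2,0],"spin":0},{"claw":0.5,"delta_pos":[31,3.2,0],"spin":0},{"claw":0.5,"delta_pos":[30,3,0],"spin":0},{"claw":0.5,"delta_pos":[0,0,20],"spin":0},{"claw":0.5,"delta_pos":[0,0,20],"spin":0},{"claw":0.5,"delta_pos":[0,0,0],"spin":0}]' 
python3 -m pendant '[{"claw":0.5,"delta_pos":[0,0,10],"spin":0},{"claw":0.5,"delta_pos":[0,0,10],"spin":0},{"claw":0.5,"delta_pos":[0,0,5],"spin":0},{"claw":0.5,"delta_pos":[0,0,5],"spin":0},{"claw":0.5,"delta_pos":[0,0,5],"spin":0},{"claw":0.5,"delta_pos":[0,0,0],"spin":0},{"claw":0.5,"delta_pos":[0,0,0],"spin":0},{"claw":0.5,"delta_pos":[0,0,0],"spin":0}]' 
python3 st.py 622.9 141.5 40.2
python3 - <<'E'
from chk import *
s=snap('wrist','w6.png'); p=state()['position']; zt=p[2]+21.8
print(np.round(np.array(s['T'])[:3,3],1),p); print('paste',tin(s,p[0],p[1],zt,26))
E
```

```text
clock: 15.9
position: [620.5, 140.8, 78.7]
tool_rot: [0.001, 1.0, 0.001, -0.002]
contact_force: [-0.7, 0.9, -0.5]
grip_width: 51.4
clock: 16.7
position: [622.5, 141.3, 46.5]
tool_rot: [-0.0, 1.0, 0.001, 0.0]
contact_force: [-0.2, 0.5, -0.9]
grip_width: 51.7
t 16.7 pos [622.5 141.3  46.5] yaw 0.06 tilt [0.001 0.   ] F [-0.2  0.5 -0.9] w 51.7 j7 -1.94
spin 0.0 then shift [ 0.4 -0.2  6.3]
[698.6 141.  169.4] [622.43862141 141.27610406  46.51896446]
paste (array([623.9, 140.9,  25.6]), array([624.7, 138.4]), array([51.9, 59.5]), 30.5, 'z', np.float64(66.4))
```

View pics/w6.png

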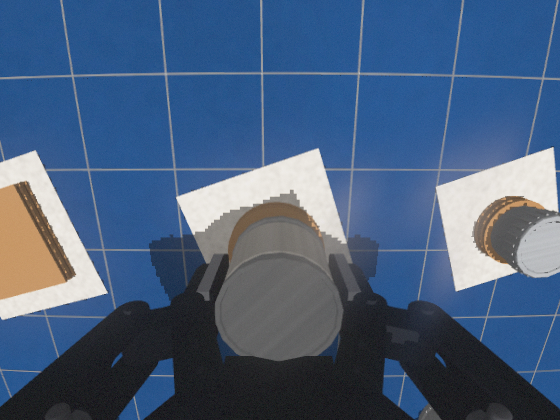

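The paste tin is held upright at pixel (280,300), above its wheel.

```bash

python3 -m pendant '[{"claw":0.5,"delta_pos":[0,-0.2,3],"spin":0},{"claw":0.5,"delta_pos":[0,0,1],"spin":0},{"claw":0.5,"delta_pos":[0,0,1],"spin":0},{"claw":0.5,"delta_pos":[0,0,0.5],"spin":0},{"claw":0.5,"delta_pos":[0,0,0.5],"spin":0},{"claw":0.5,"delta_pos":[0,0,0.3],"spin":0},{"claw":0.5,"delta_pos":[0,0,0],"spin":0},{"claw":0.5,"delta_pos":[0,0,0],"spin":0}]' 
python3 st.py 622.9 141.5 40.2
```

```text
clock: 17.55
position: [622.2, 141.4, 40.3]
tool_rot: [-0.0, 1.0, 0.001, 0.0]
contact_force: [-2.5, -0.7, 5.4]
grip_width: 51.4
t 17.55 pos [622.2 141.4  40.3] yaw 0.07 tilt [0. 0.] F [-2.5 -0.7  5.4] w 51.4 j7 -1.94
spin 0.0 then shift [ 0.7 -0.1  0.1]
```

```bash

python3 -m pendant '[{"claw":0.65,"delta_pos":[0,0,0],"spin":0},{"claw":0.75,"delta_pos":[0,0,0],"spin":0},{"claw":0.9,"delta_pos":[0,0,0],"spin":0},{"claw":0.9,"delta_pos":[0,0,-15],"spin":0},{"claw":1,"delta_pos":[0,0,-45],"spin":0},{"claw":1,"delta_pos":[-30,0,-45],"spin":0},{"claw":1,"delta_pos":[-35,0,-15],"spin":0},{"claw":1,"delta_pos":[0,0,0],"spin":0}]' 
python3 - <<'E'
from chk import *
s=snap('wrist','w7.png'); print(np.round(np.array(s['T'])[:3,3],1),state()['position'])
print('paste',tin(s,622,141,62,26)); print('screw',tin(s,635,2,34,18))
for c,p,P in parts(s):
    r=cv2.minAreaRect(p); print(np.round(c[:,0].mean(0)),np.round(r[0],1),np.round(r[1],1),round(r[2],1))
    if abs(p[:,1].mean()-141)<30: o=p[np.hypot(p[:,0]-623,p[:,1]-141.5)>26.5]; print('wheel arc',circ(o),o.max(0))
E
python3 st.py 474 0 170
```

```text
clock: 18.35
position: [557.1, 141.9, 160.3]
tool_rot: [-0.001, 1.0, 0.001, 0.001]
contact_force: [0.7, 0.6, -0.3]
grip_width: 85.5
[633.  141.6 283.3] [558.77650097 141.73826511 159.11354301]
paste (array([621.4, 140.8,  25.5]), array([621.3, 140.9]), array([50.9, 51. ]), 0.2, 'z', np.float64(60.2))
screw (array([635.5,   3.6,  17.7]), array([635.5,   3.6]), array([35.3, 35.2]), 10.1, 'z', np.float64(32.9))
[554. 139.] [ 614.8 -109.1] [52.9 12.7] 15.1
[424. 105.] [642.9  15.9] [13.9 34.6] 58.5
[ 98. 123.] [626.3 300.7] [63.7 53.9] 16.0
t 18.4 pos [558.8 141.7 159.1] yaw 0.12 tilt [0.003 0.001] F [ 1.  -0.2  0.2] w 85.7 j7 -1.95
spin 0.0 then shift [-85.1 141.6 -10.9]
```

View pics/w7.png

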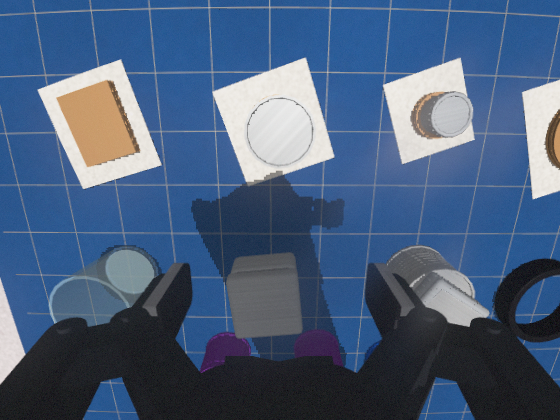

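Paste tin is centred on its wheel at pixel (280,131), within about 1.7 mm. Next is the pocket tin, whose long axis lies at about 56.7°.

```bash

python3 -m pendant '[{"claw":1,"delta_pos":[-21,35,-3],"spin":0},{"claw":1,"delta_pos":[-21,35,-3],"spin":0},{"claw":1,"delta_pos":[-21,35,-3],"spin":0},{"claw":1,"delta_pos":[-21,35,-1],"spin":0},{"claw":1,"delta_pos":[0,0,0],"spin":-8},{"claw":1,"delta_pos":[0,0,0],"spin":-8},{"claw":1,"delta_pos":[0,0,0],"spin":-8},{"claw":1,"delta_pos":[0,0,0],"spin":-8}]' 
python3 -m pendant '[{"claw":1,"delta_pos":[0,0,0],"spin":-8},{"claw":1,"delta_pos":[0,0,0],"spin":-8},{"claw":1,"delta_pos":[0,0,0],"spin":-8},{"claw":1,"delta_pos":[0,0,0],"spin":0},{"claw":1,"delta_pos":[0,0,0],"spin":0},{"claw":1,"delta_pos":[0,0,0],"spin":0},{"claw":1,"delta_pos":[0,0,0],"spin":0},{"claw":1,"delta_pos":[0,0,0],"spin":0}]' 
python3 - <<'E'
from chk import *
s=snap('wrist','w8.png'); print(np.round(np.array(s['T'])[:3,3],1),state()['position'])
print('pocket',tin(s,474,0,74,32)); print('food',tin(s,474,0,54,34)); print('screw',tin(s,635,2,34,18))
E
python3 st.py 474 0 75 56.7
```

```text
clock: 19.2
position: [476.5, 0.9, 166.5]
tool_rot: [0.0, 0.96, 0.279, 0.0]
contact_force: [-0.4, -0.7, -0.5]
grip_width: 85.5
clock: 20.0
position: [475.7, 1.4, 166.5]
tool_rot: [0.0, 0.883, 0.47, -0.0]
contact_force: [0.2, 0.9, 0.3]
grip_width: 85.4
[518.1  64.6 289.3] [475.70967716   1.3614506  166.52483219]
pocket (array([474.5,  -0.6,  30.5]), array([474.2,  -0.5]), array([58.3, 45.3]), 56.6, 'z', np.float64(73.4))
food (array([487.6, -10.9,  18.3]), array([498. , -17.8]), array([41.8,  9.1]), 57.8, 'z', np.float64(52.6))
screw (array([634.2,   2.8,  17.6]), array([634.2,   2.5]), array([34.7, 36. ]), 57.2, 'z', np.float64(32.8))
t 20.05 pos [475.7   1.4 166.5] yaw 56.03 tilt [ 0. -0.] F [-0.5  0.5 -0.3] w 85.1 j7 -0.92
spin -0.67 then shift [-2.1 -0.7 91.5]
```

```bash

python3 -m pendant '[{"claw":1,"delta_pos":[-2.2,-0.2,20],"spin":-0.6},{"claw":1,"delta_pos":[0,0,30],"spin":0},{"claw":1,"delta_pos":[0,0,25],"spin":0},{"claw":1,"delta_pos":[0,0,10],"spin":0},{"claw":1,"delta_pos":[0,0,6],"spin":0},{"claw":0.8,"delta_pos":[0,0,0],"spin":0},{"claw":0.6,"delta_pos":[0,0,0],"spin":0},{"claw":0.4,"delta_pos":[0,0,0],"spin":0}]' 40
python3 -m pendant '[{"claw":0.4,"delta_pos":[0,0,0],"spin":0},{"claw":0.4,"delta_pos":[0,0,0],"spin":0},{"claw":0.4,"delta_pos":[0,0,0],"spin":0},{"claw":0.4,"delta_pos":[0,0,0],"spin":0},{"claw":0.4,"delta_pos":[0,0,0],"spin":0},{"claw":0.4,"delta_pos":[0,0,0],"spin":0},{"claw":0.4,"delta_pos":[0,0,0],"spin":0},{"claw":0.4,"delta_pos":[0,0,0],"spin":0}]'
python3 st.py 474.3 -0.3 75 56.65
```

```text
clock: 20.85
position: [474.9, -0.5, 76.5]
tool_rot: [0.0, 0.88, 0.474, 0.001]
contact_force: [-4.7, 0.3, 22.5]
grip_width: 44.9
clock: 21.65
position: [474.9, -0.5, 76.6]
tool_rot: [0.0, 0.88, 0.474, 0.001]
contact_force: [-0.8, 0.3, 5.2]
grip_width: 45.1
t 21.65 pos [474.9  -0.5  76.6] yaw 56.65 tilt [ 0.002 -0.   ] F [-0.8  0.3  5.2] w 45.1 j7 -1.01
spin -0.0 then shift [-0.2 -0.6  1.6]
```

```bash

python3 -m pendant '[{"claw":0.4,"delta_pos":[0,0,-4],"spin":0},{"claw":0.4,"delta_pos":[0,0,-10],"spin":0},{"claw":0.4,"delta_pos":[0,0,-30],"spin":0},{"claw":0.4,"delta_pos":[0,0,-35],"spin":8.13},{"claw":0.4,"delta_pos":[0,0,0],"spin":8.13},{"claw":0.4,"delta_pos":[0,0,0],"spin":8.13},{"claw":0.4,"delta_pos":[0,0,0],"spin":8.13},{"claw":0.4,"delta_pos":[0,0,0],"spin":8.13}]' 
python3 -m pendant '[{"claw":0.4,"delta_pos":[28,-31,0],"spin":0},{"claw":0.4,"delta_pos":[28,-31,0],"spin":0},{"claw":0.4,"delta_pos":[28,-31,0],"spin":0},{"claw":0.4,"delta_pos":[28,-31,0],"spin":0},{"claw":0.4,"delta_pos":[28,-31,0],"spin":0},{"claw":0.4,"delta_pos":[28,-31,0],"spin":0},{"claw":0.4,"delta_pos":[0,0,0],"spin":0},{"claw":0.4,"delta_pos":[0,0,0],"spin":0}]' 
python3 st.py 626 302 130 16
python3 - <<'E'
from chk import *
s=snap('wrist','w9.png')
for c,p,P in parts(s):
    r=cv2.minAreaRect(p); print(np.round(c[:,0].mean(0)),np.round(r[0],1),np.round(r[1],1),round(r[2],1),np.round(cv2.approxPolyDP(p[:,None],5,True)[:,0],0).tolist(),np.round(cv2.approxPolyDP(c,5,True)[:,0],0).tolist())
E
```

```text
clock: 22.45
position: [474.3, -0.4, 155.6]
tool_rot: [-0.0, 0.991, 0.136, 0.001]
contact_force: [-0.6, -0.2, 0.0]
grip_width: 45.0
clock: 23.25
position: [584.1, 225.6, 154.9]
tool_rot: [-0.0, 0.99, 0.14, -0.0]
contact_force: [-0.5, -0.7, -1.3]
grip_width: 45.3
t 23.25 pos [584.1 225.6 154.9] yaw 16.12 tilt [-0.     0.001] F [-0.5 -0.7 -1.3] w 45.3 j7 -1.83
spin 0.12 then shift [ 61.3 -61.9  24.9]
[508. 210.] [635.5  12.6] [32.9 39.2] 87.3 [[651.0, 22.0], [641.0, 29.0], [623.0, 21.0], [616.0, -3.0], [622.0, 13.0], [634.0, 21.0], [646.0, 17.0], [654.0, -4.0]] [[517, 193], [496, 202], [495, 226], [512, 233], [500, 222], [505, 204], [532, 200]]
[370. 164.] [639.5 155.4] [16.4 47.5] 35.8 [[647.0, 132.0], [645.0, 162.0], [619.0, 170.0], [644.0, 156.0]] [[399, 164], [367, 157], [348, 182], [372, 160]]
[205. 130.] [626.3 302.7] [62.2 50.7] 16.0 [[649.0, 336.0], [590.0, 318.0], [603.0, 271.0], [663.0, 287.0]] [[173, 94], [180, 168], [235, 168], [233, 94]]
```

View pics/w9.png

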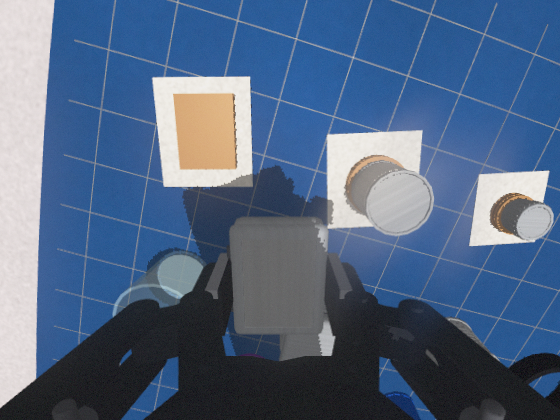

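The oblong panel is clear at pixel (205,130), with the held pocket tin lined up with it.

```bash

python3 -m pendant '[{"claw":0.4,"delta_pos":[31,-31.2,0],"spin":0.1},{"claw":0.4,"delta_pos":[30.8,-31.2,0],"spin":0},{"claw":0.4,"delta_pos":[0,0,40],"spin":0},{"claw":0.4,"delta_pos":[0,0,35],"spin":0},{"claw":0.4,"delta_pos":[0,0,25],"spin":0},{"claw":0.4,"delta_pos":[0,0,10],"spin":0},{"claw":0.4,"delta_pos":[0,0,0],"spin":0},{"claw":0.4,"delta_pos":[0,0,0],"spin":0}]' 
python3 -m pendant '[{"claw":0.4,"delta_pos":[0,0,0],"spin":0},{"claw":0.4,"delta_pos":[0,0,0],"spin":0},{"claw":0.4,"delta_pos":[0,0,0],"spin":0},{"claw":0.4,"delta_pos":[0,0,0],"spin":0},{"claw":0.4,"delta_pos":[0,0,0],"spin":0},{"claw":0.4,"delta_pos":[0,0,0],"spin":0},{"claw":0.4,"delta_pos":[0,0,0],"spin":0},{"claw":0.4,"delta_pos":[0,0,0],"spin":0}]' 
python3 st.py 626.3 302.7 34.6 16
python3 - <<'E'
from chk import *
s=snap('wrist'); p=state()['position']; print('pocket held',tin(s,p[0],p[1],p[2]-2.6,32))
for c,q,P in parts(s):
    r=cv2.minAreaRect(q); print(np.round(r[0],1),np.round(r[1],1),round(r[2],1))
E
```

```text
clock: 24.1
position: [627.5, 301.3, 46.1]
tool_rot: [-0.0, 0.99, 0.138, 0.001]
contact_force: [-0.5, 0.0, -1.0]
grip_width: 44.9
clock: 24.9
position: [626.7, 301.7, 44.4]
tool_rot: [0.0, 0.99, 0.138, -0.0]
contact_force: [0.2, 0.7, -0.8]
grip_width: 45.1
t 24.9 pos [626.7 301.7  44.4] yaw 15.92 tilt [-0. -0.] F [ 0.2  0.7 -0.8] w 45.1 j7 -1.92
spin -0.08 then shift [-0.1 -1.1  9.8]
pocket held (array([626.6, 301.4,  30.3]), array([626.7, 301.2]), array([58.9, 59.2]), 15.9, 'z', np.float64(40.9))
[630.9 156.7] [43.  55.2] 60.8
[651.9 311.1] [16.5 49.1] 18.3
```

```bash

python3 -m pendant '[{"claw":0.4,"delta_pos":[0,-1.1,4],"spin":0},{"claw":0.4,"delta_pos":[0,0,2],"spin":0},{"claw":0.4,"delta_pos":[0,0,1],"spin":0},{"claw":0.4,"delta_pos":[0,0,1],"spin":0},{"claw":0.4,"delta_pos":[0,0,0.7],"spin":0},{"claw":0.4,"delta_pos":[0,0,0.5],"spin":0},{"claw":0.4,"delta_pos":[0,0,0.3],"spin":0},{"claw":0.4,"delta_pos":[0,0,0],"spin":0}]' 
python3 st.py 626.3 302.7 34.6 16
```

```text
clock: 25.75
position: [626.4, 302.7, 35.0]
tool_rot: [-0.0, 0.99, 0.138, 0.0]
contact_force: [0.2, 0.3, -0.6]
grip_width: 45.3
t 25.75 pos [626.4 302.7  35. ] yaw 15.92 tilt [0. 0.] F [ 0.2  0.3 -0.6] w 45.3 j7 -1.92
spin -0.08 then shift [-0.1  0.   0.4]
```

```bash

python3 -m pendant '[{"claw":0.4,"delta_pos":[0,0,0.3],"spin":0},{"claw":0.4,"delta_pos":[0,0,0.3],"spin":0},{"claw":0.4,"delta_pos":[0,0,0.3],"spin":0},{"claw":0.4,"delta_pos":[0,0,0],"spin":0},{"claw":0.4,"delta_pos":[0,0,0],"spin":0},{"claw":0.4,"delta_pos":[0,0,0],"spin":0},{"claw":0.4,"delta_pos":[0,0,0],"spin":0},{"claw":0.4,"delta_pos":[0,0,0],"spin":0}]' 
python3 st.py 626.3 302.7 34.6 16
```

```text
clock: 26.55
position: [626.5, 302.7, 34.7]
tool_rot: [-0.0, 0.99, 0.138, 0.0]
contact_force: [-1.6, -1.3, 4.7]
grip_width: 45.1
t 26.55 pos [626.5 302.7  34.7] yaw 15.91 tilt [0. 0.] F [-1.6 -1.3  4.7] w 45.1 j7 -1.92
spin -0.09 then shift [-0.2 -0.   0.1]
```

```bash

python3 -m pendant '[{"claw":0.58,"delta_pos":[0,0,0],"spin":0},{"claw":0.68,"delta_pos":[0,0,0],"spin":0},{"claw":0.85,"delta_pos":[0,0,0],"spin":0},{"claw":0.9,"delta_pos":[0,0,-15],"spin":0},{"claw":1,"delta_pos":[0,0,-45],"spin":0},{"claw":1,"delta_pos":[-30,0,-45],"spin":0},{"claw":1,"delta_pos":[-35,0,-15],"spin":0},{"claw":1,"delta_pos":[0,0,0],"spin":0}]' 
python3 - <<'E'
from chk import *
s=snap('wrist','w10.png'); print(np.round(np.array(s['T'])[:3,3],1))
print('pocket',tin(s,626,302.7,32,32)); print('can',tin(s,469,154,54,42))
E
python3 st.py 474 0 155 0
```

```text
clock: 27.35
position: [563.7, 285.6, 154.9]
tool_rot: [-0.001, 0.99, 0.139, 0.001]
contact_force: [0.5, -0.7, 0.6]
grip_width: 85.3
[636.7 306.1 277.9]
pocket (array([625. , 301.3,  31.1]), array([624.9, 301.7]), array([58.9, 45.5]), 16.0, 'z', np.float64(31.3))
can (array([466.6, 186.7,  25.9]), array([468.3, 174.9]), array([62.5, 25.1]), 6.0, 'z', np.float64(53.0))
t 27.4 pos [565.3 285.7 153.6] yaw 15.97 tilt [0.002 0.001] F [ 0.8 -0.  -0.7] w 85.3 j7 -1.93
spin 15.97 then shift [-91.3 285.7  -1.4]
```

View pics/w10.png

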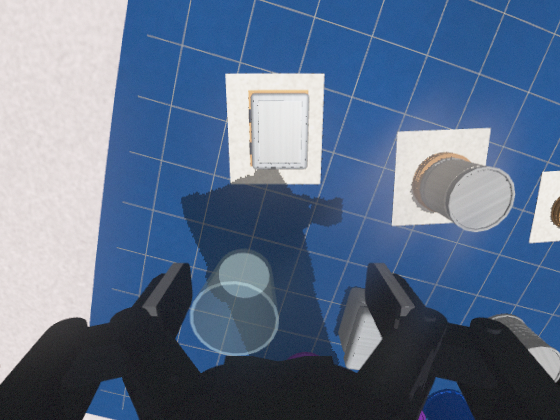

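The pocket tin is aligned on the oblong panel at pixel (280,130), about 1.5 mm from centre. Next is the food tin.

```bash

python3 -m pendant '[{"claw":1,"delta_pos":[0,0,0],"spin":8},{"claw":1,"delta_pos":[0,0,0],"spin":8},{"claw":1,"delta_pos":[-11.4,35.7,0],"spin":0},{"claw":1,"delta_pos":[-11.4,35.7,0],"spin":0},{"claw":1,"delta_pos":[-11.4,35.7,0],"spin":0},{"claw":1,"delta_pos":[-11.4,35.7,0],"spin":0},{"claw":1,"delta_pos":[-11.4,35.7,0],"spin":0},{"claw":1,"delta_pos":[-11.4,35.7,0],"spin":0}]' 
python3 -m pendant '[{"claw":1,"delta_pos":[-11.4,35.7,0],"spin":0},{"claw":1,"delta_pos":[-11.4,35.7,0],"spin":0},{"claw":1,"delta_pos":[0,0,0],"spin":0},{"claw":1,"delta_pos":[0,0,0],"spin":0},{"claw":1,"delta_pos":[0,0,0],"spin":0},{"claw":1,"delta_pos":[0,0,0],"spin":0},{"claw":1,"delta_pos":[0,0,0],"spin":0},{"claw":1,"delta_pos":[0,0,0],"spin":0}]' 
python3 - <<'E'
from chk import *
s=snap('wrist','w11.png'); print(np.round(np.array(s['T'])[:3,3],1))
print('food',tin(s,474,0,54,34)); print('can',tin(s,469,154,54,42))
for x,y in((621.5,-145.6),): print(hub(s,*np.round(proj(s,(x,y,12))).astype(int)))
E
python3 st.py 474 0 32 0
```

```text
clock: 28.2
position: [497.6, 70.0, 150.6]
tool_rot: [0.0, 1.0, -0.001, 0.0]
contact_force: [0.9, -0.6, -0.4]
grip_width: 85.7
clock: 29.0
position: [474.6, 0.7, 150.7]
tool_rot: [-0.0, 1.0, -0.0, 0.0]
contact_force: [0.1, 0.2, 0.0]
grip_width: 85.4
[5.508e+02 4.000e-01 2.734e+02]
food (array([474.3,  -2.1,  33.2]), array([474.5,  -2. ]), array([66. , 66.7]), 0.0, 'z', np.float64(52.2))
can (array([469.3, 151. ,  34.9]), array([469., 151.]), array([62.8, 64.1]), 5.8, 'z', np.float64(53.0))
[ 621.  -145.6   12. ]
t 29.05 pos [474.5   0.5 150.7] yaw -0.03 tilt [-0.  0.] F [ 0.6 -0.5  0.3] w 85.4 j7 -1.73
spin -0.03 then shift [ -0.5   0.5 118.7]
```

```bash

python3 -m pendant '[{"claw":1,"delta_pos":[0,2.6,20],"spin":0},{"claw":1,"delta_pos":[0,0,30],"spin":0},{"claw":1,"delta_pos":[0,0,30],"spin":0},{"claw":1,"delta_pos":[0,0,22],"spin":0},{"claw":1,"delta_pos":[0,0,12],"spin":0},{"claw":1,"delta_pos":[0,0,4],"spin":0},{"claw":1,"delta_pos":[0,0,0],"spin":0},{"claw":0.7,"delta_pos":[0,0,0],"spin":0}]' 60
python3 -m pendant '[{"claw":0.7,"delta_pos":[0,0,0],"spin":0},{"claw":0.7,"delta_pos":[0,0,0],"spin":0},{"claw":0.7,"delta_pos":[0,0,0],"spin":0},{"claw":0.7,"delta_pos":[0,0,0],"spin":0},{"claw":0.7,"delta_pos":[0,0,0],"spin":0},{"claw":0.7,"delta_pos":[0,0,0],"spin":0},{"claw":0.7,"delta_pos":[0,0,0],"spin":0},{"claw":0.7,"delta_pos":[0,0,0],"spin":0}]'
python3 st.py 474.3 -2.1 30 0
```

```text
clock: 29.85
position: [474.8, -2.5, 33.3]
tool_rot: [-0.0, 1.0, -0.001, 0.0]
contact_force: [0.0, -0.2, -0.1]
grip_width: 72.9
clock: 30.65
position: [474.9, -2.4, 33.9]
tool_rot: [-0.0, 1.0, -0.001, 0.001]
contact_force: [-1.5, 0.8, 5.6]
grip_width: 66.5
t 30.65 pos [474.9  -2.4  33.9] yaw -0.08 tilt [0.002 0.   ] F [-1.5  0.8  5.6] w 66.5 j7 -1.75
spin -0.08 then shift [-0.6 -0.3  3.9]
```

```bash

python3 -m pendant '[{"claw":0.7,"delta_pos":[0,0,-4],"spin":0},{"claw":0.7,"delta_pos":[0,0,-10],"spin":0},{"claw":0.7,"delta_pos":[0,0,-30],"spin":0},{"claw":0.7,"delta_pos":[0,0,-20],"spin":0},{"claw":0.7,"delta_pos":[29.5,28.5,0],"spin":0},{"claw":0.7,"delta_pos":[29.5,28.5,0],"spin":0},{"claw":0.7,"delta_pos":[29.5,28.5,0],"spin":0},{"claw":0.7,"delta_pos":[29.5,28.5,0],"spin":0}]' 
python3 -m pendant '[{"claw":0.7,"delta_pos":[29.5,28.5,0],"spin":0},{"claw":0.7,"delta_pos":[0,0,20],"spin":0},{"claw":0.7,"delta_pos":[0,0,15],"spin":0},{"claw":0.7,"delta_pos":[0,0,5],"spin":0},{"claw":0.7,"delta_pos":[0,0,0],"spin":0},{"claw":0.7,"delta_pos":[0,0,0],"spin":0},{"claw":0.7,"delta_pos":[0,0,0],"spin":0},{"claw":0.7,"delta_pos":[0,0,0],"spin":0}]' 
python3 st.py 622.5 -145.2 43.9 0
python3 - <<'E'
from chk import *
s=snap('wrist','w12.png'); p=state()['position']; print('food held',tin(s,p[0],p[1],p[2]+20.1,34))
E
```

```text
clock: 31.45
position: [593.2, -118.1, 98.0]
tool_rot: [0.0, 1.0, -0.001, 0.0]
contact_force: [0.9, -0.0, -2.4]
grip_width: 66.8
clock: 32.25
position: [622.0, -145.0, 57.5]
tool_rot: [0.0, 1.0, -0.001, 0.0]
contact_force: [-0.2, -0.9, -2.0]
grip_width: 66.8
t 32.25 pos [ 622.  -145.    57.5] yaw -0.06 tilt [ 0.001 -0.   ] F [-0.2 -0.9 -2. ] w 66.8 j7 -1.5
spin -0.06 then shift [ 0.5  0.2 13.6]
food held (array([ 622.1, -145.5,   33.7]), array([ 626.9, -145.7]), array([58. , 81.2]), 2.4, 'z', np.float64(75.6))
```

```bash

python3 -m pendant '[{"claw":0.7,"delta_pos":[0.5,0.2,5],"spin":0},{"claw":0.7,"delta_pos":[0,0,3],"spin":0},{"claw":0.7,"delta_pos":[0,0,2],"spin":0},{"claw":0.7,"delta_pos":[0,0,1],"spin":0},{"claw":0.7,"delta_pos":[0,0,1],"spin":0},{"claw":0.7,"delta_pos":[0,0,0.5],"spin":0},{"claw":0.7,"delta_pos":[0,0,0.5],"spin":0},{"claw":0.7,"delta_pos":[0,0,0],"spin":0}]' 
python3 st.py 622.5 -145.2 43.9 0
```

```text
clock: 33.1
position: [622.2, -145.5, 44.0]
tool_rot: [0.0, 1.0, -0.001, 0.0]
contact_force: [-1.3, 1.0, 2.0]
grip_width: 66.8
t 33.1 pos [ 622.2 -145.5   44. ] yaw -0.09 tilt [ 0. -0.] F [-1.3  1.   2. ] w 66.8 j7 -1.5
spin -0.09 then shift [ 0.3 -0.3  0.1]
```

```bash

python3 -m pendant '[{"claw":0.7,"delta_pos":[0,0,0.3],"spin":0},{"claw":0.7,"delta_pos":[0,0,0],"spin":0},{"claw":0.7,"delta_pos":[0,0,0],"spin":0},{"claw":0.82,"delta_pos":[0,0,0],"spin":0},{"claw":0.9,"delta_pos":[0,0,0],"spin":0},{"claw":1,"delta_pos":[0,0,0],"spin":0},{"claw":1,"delta_pos":[0,0,0],"spin":0},{"claw":1,"delta_pos":[0,0,-10],"spin":0}]' 
python3 -m pendant '[{"claw":1,"delta_pos":[0,0,-40],"spin":0},{"claw":1,"delta_pos":[-10,25,-45],"spin":0},{"claw":1,"delta_pos":[-25,30,-15],"spin":0},{"claw":1,"delta_pos":[-30,30,0],"spin":0},{"claw":1,"delta_pos":[0,0,0],"spin":0},{"claw":1,"delta_pos":[0,0,0],"spin":0},{"claw":1,"delta_pos":[0,0,0],"spin":0},{"claw":1,"delta_pos":[0,0,0],"spin":0}]' 
python3 - <<'E'
from chk import *
s=snap('wrist','w13.png'); print(np.round(np.array(s['T'])[:3,3],1))
print('food',tin(s,622,-145,64,34))
for c,p,P in parts(s):
    r=cv2.minAreaRect(p); print(np.round(c[:,0].mean(0)),np.round(r[0],1),np.round(r[1],1),round(r[2],1),np.round(cv2.approxPolyDP(c,5,True)[:,0],0).tolist())
E
python3 st.py 469 152 155 0
```

```text
clock: 33.9
position: [621.4, -145.3, 52.5]
tool_rot: [-0.0, 1.0, -0.001, -0.001]
contact_force: [0.5, -0.5, 0.6]
grip_width: 84.9
clock: 34.7
position: [558.4, -227.9, 151.3]
tool_rot: [-0.0, 1.0, 0.0, 0.0]
contact_force: [0.8, -0.4, 0.2]
grip_width: 85.3
[ 634.6 -228.3  274.1]
food (array([ 621. , -146.6,   33.4]), array([ 620.9, -146.7]), array([66.9, 67.3]), 80.5, 'z', np.float64(62.1))
[ 25. 117.] [634.   -9.5] [31.3 38.6] 88.8 [[3, 95], [22, 102], [31, 117], [29, 131], [12, 140], [36, 136], [42, 124], [36, 105], [24, 96]]
[365. 129.] [ 622.1 -302. ] [66.8 68.8] 0.6 [[327, 90], [324, 169], [400, 169], [409, 90]]
[209. 123.] [ 626.1 -167.1] [69.2 31.6] 13.3 [[175, 88], [203, 97], [220, 120], [221, 144], [202, 169], [222, 148], [222, 116], [204, 95]]
t 34.75 pos [ 558.3 -228.   151.2] yaw 0.03 tilt [0.    0.001] F [ 0.1 -0.  -0.3] w 85.3 j7 -1.33
spin 0.03 then shift [ -89.3 -380.    -3.8]
```

View pics/w13.png

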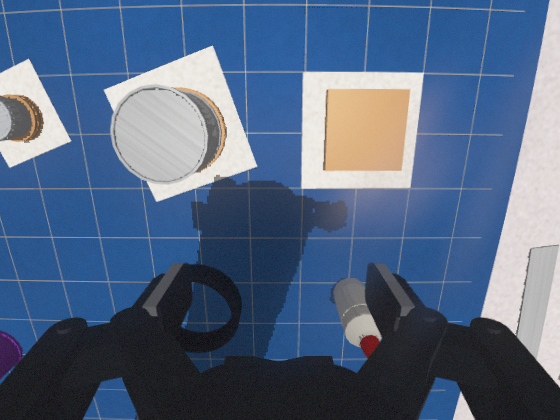

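The food tin is centred on the large wheel at pixel (160,133). The square panel is free at (365,129). Now the canister.

```bash

python3 -m pendant '[{"claw":1,"delta_pos":[-9.9,-42.2,0],"spin":0},{"claw":1,"delta_pos":[-9.9,-42.2,0],"spin":0},{"claw":1,"delta_pos":[-9.9,-42.2,0],"spin":0},{"claw":1,"delta_pos":[-9.9,-42.2,0],"spin":0},{"claw":1,"delta_pos":[-9.9,-42.2,0],"spin":0},{"claw":1,"delta_pos":[-9.9,-42.2,0],"spin":0},{"claw":1,"delta_pos":[-9.9,-42.2,0],"spin":0},{"claw":1,"delta_pos":[-9.9,-42.2,0],"spin":0}]' 
python3 -m pendant '[{"claw":1,"delta_pos":[-9.9,-42.2,0],"spin":0},{"claw":1,"delta_pos":[0,0,0],"spin":-5.8},{"claw":1,"delta_pos":[0,0,0],"spin":0},{"claw":1,"delta_pos":[0,0,0],"spin":0},{"claw":1,"delta_pos":[0,0,0],"spin":0},{"claw":1,"delta_pos":[0,0,0],"spin":0},{"claw":1,"delta_pos":[0,0,0],"spin":0},{"claw":1,"delta_pos":[0,0,0],"spin":0}]' 
python3 - <<'E'
from chk import *
s=snap('wrist','w14.png'); print(np.round(np.array(s['T'])[:3,3],1))
print('can',tin(s,469,152,54,42))
E
python3 st.py 469 152 33 5.8
```

```text
clock: 35.55
position: [478.3, 111.0, 151.3]
tool_rot: [-0.0, 1.0, -0.0, 0.0]
contact_force: [0.6, 0.1, -0.5]
grip_width: 85.1
clock: 36.35
position: [469.2, 150.3, 151.3]
tool_rot: [0.0, 0.999, 0.049, 0.0]
contact_force: [-0.2, 0.5, -0.6]
grip_width: 85.4
[545.  157.5 274.2]
can (array([469.4, 153.3,  33.9]), array([469.2, 153.4]), array([62.2, 62.4]), 6.0, 'z', np.float64(53.2))
t 36.4 pos [469.1 150.4 151.3] yaw 5.66 tilt [0. 0.] F [-0.4  0.3 -0. ] w 86.0 j7 -1.97
spin -0.14 then shift [  0.   -1.6 118.3]
```

```bash

python3 -m pendant '[{"claw":1,"delta_pos":[0.4,-3,20],"spin":-0.2},{"claw":1,"delta_pos":[0,0,30],"spin":0},{"claw":1,"delta_pos":[0,0,30],"spin":0},{"claw":1,"delta_pos":[0,0,22],"spin":0},{"claw":1,"delta_pos":[0,0,12],"spin":0},{"claw":1,"delta_pos":[0,0,4],"spin":0},{"claw":1,"delta_pos":[0,0,0],"spin":0},{"claw":0.65,"delta_pos":[0,0,0],"spin":0}]' 60
python3 -m pendant '[{"claw":0.65,"delta_pos":[0,0,0],"spin":0},{"claw":0.65,"delta_pos":[0,0,0],"spin":0},{"claw":0.65,"delta_pos":[0,0,0],"spin":0},{"claw":0.65,"delta_pos":[0,0,0],"spin":0},{"claw":0.65,"delta_pos":[0,0,0],"spin":0},{"claw":0.65,"delta_pos":[0,0,0],"spin":0},{"claw":0.65,"delta_pos":[0,0,0],"spin":0},{"claw":0.65,"delta_pos":[0,0,0],"spin":0}]'
python3 st.py 469.2 153.4 33 5.9
```

```text
clock: 37.2
position: [469.7, 153.9, 34.2]
tool_rot: [-0.0, 0.999, 0.052, 0.001]
contact_force: [-0.5, -0.3, -0.3]
grip_width: 72.8
clock: 38.0
position: [469.7, 154.0, 34.5]
tool_rot: [-0.0, 0.999, 0.052, 0.001]
contact_force: [-1.5, -0.0, 4.8]
grip_width: 62.9
t 38.0 pos [469.7 154.   34.5] yaw 5.91 tilt [0.002 0.001] F [-1.5 -0.   4.8] w 62.9 j7 -2.02
spin 0.01 then shift [-0.6  0.5  1.5]
```

```bash

python3 -m pendant '[{"claw":0.65,"delta_pos":[0,0,-4],"spin":0},{"claw":0.65,"delta_pos":[0,0,-10],"spin":0},{"claw":0.65,"delta_pos":[0,0,-30],"spin":0},{"claw":0.65,"delta_pos":[0,0,-40],"spin":0},{"claw":0.65,"delta_pos":[0,0,-20],"spin":5.5},{"claw":0.65,"delta_pos":[13.8,41.5,0],"spin":0},{"claw":0.65,"delta_pos":[13.8,41.5,0],"spin":0},{"claw":0.65,"delta_pos":[13.8,41.5,0],"spin":0}]' 
python3 -m pendant '[{"claw":0.65,"delta_pos":[13.8,41.5,0],"spin":0},{"claw":0.65,"delta_pos":[13.8,41.5,0],"spin":0},{"claw":0.65,"delta_pos":[13.8,41.5,0],"spin":0},{"claw":0.65,"delta_pos":[13.8,41.5,0],"spin":0},{"claw":0.65,"delta_pos":[13.8,41.5,0],"spin":0},{"claw":0.65,"delta_pos":[0,30,0],"spin":0},{"claw":0.65,"delta_pos":[0,0,0],"spin":0},{"claw":0.65,"delta_pos":[0,0,0],"spin":0}]' 
python3 -m pendant '[{"claw":0.65,"delta_pos":[0,10,0],"spin":0},{"claw":0.65,"delta_pos":[0,20,0],"spin":0},{"claw":0.65,"delta_pos":[0,20,0],"spin":0},{"claw":0.65,"delta_pos":[0,0,0],"spin":0},{"claw":0.65,"delta_pos":[0,0,0],"spin":0},{"claw":0.65,"delta_pos":[0,0,0],"spin":0},{"claw":0.65,"delta_pos":[0,0,0],"spin":0},{"claw":0.65,"delta_pos":[0,0,0],"spin":0}]' 
python3 - <<'E'
from chk import *
s=snap('wrist','w15.png'); print(np.round(np.array(s['T'])[:3,3],1)); p0=state()['position']
print('held',tin(s,p0[0],p0[1],p0[2]+19.5,42))
for c,p,P in parts(s):
    if abs(p[:,1].mean()+302)>40: continue
    r=cv2.minAreaRect(p); print(np.round(c[:,0].mean(0)),np.round(r[0],1),np.round(r[1],1),round(r[2],1),np.round(cv2.approxPolyDP(p[:,None],4,True)[:,0],1).tolist())
    for nm,sel in dict(top=abs(p[:,0]-p[:,0].max())<4,left=(abs(p[:,1]-p[:,1].max())<5)&(abs(p[:,0]-622)<28),right=(abs(p[:,1]-p[:,1].min())<5)&(abs(p[:,0]-622)<28),bot=(abs(p[:,0]-p[:,0].min())<5)).items():
        q=p[sel]; q=q if nm in('left','right') else q[abs(q[:,1]+302)<28]
        if len(q)>8: vx,vy,x,y=cv2.fitLine(q,cv2.DIST_HUBER,0,.01,.01).ravel(); print(nm,round(float(np.degrees(np.arctan2(vy,vx))),2),np.round([x,y],1))
E
python3 st.py 622 -302 44.5 0.3
```

```text
clock: 38.8
position: [511.7, 28.4, 138.6]
tool_rot: [-0.0, 1.0, 0.004, 0.001]
contact_force: [0.8, 0.2, -2.9]
grip_width: 63.1
clock: 39.6
position: [581.5, -208.2, 137.7]
tool_rot: [-0.0, 1.0, 0.003, -0.0]
contact_force: [0.1, 0.7, -3.0]
grip_width: 63.0
clock: 40.4
position: [582.7, -256.6, 137.4]
tool_rot: [-0.0, 1.0, 0.004, 0.0]
contact_force: [-0.4, 0.1, -3.2]
grip_width: 63.7
[ 658.9 -256.3  260.2]
held (array([ 586.8, -257. ,   35. ]), array([ 585.1, -257.1]), array([58.7, 87.3]), 0.5, 'z', np.float64(155.8))
[334. 160.] [ 622.2 -302.6] [67.  67.9] 0.8 [[655.2000122070312, -268.79998779296875], [588.4000244140625, -269.6000061035156], [590.0, -335.79998779296875], [655.4000244140625, -335.79998779296875]]
top -89.19 [ 655.6 -303.5]
left 1.35 [ 619.4 -268.9]
right 0.0 [ 622.7 -335.8]
bot -88.31 [ 589.2 -307.9]
t 40.45 pos [ 582.6 -256.8  137.4] yaw 0.47 tilt [0. 0.] F [ 0.4  0.6 -1.7] w 63.4 j7 -1.31
spin 0.17 then shift [39.1 45.4 92.9]
```

View pics/w15.png

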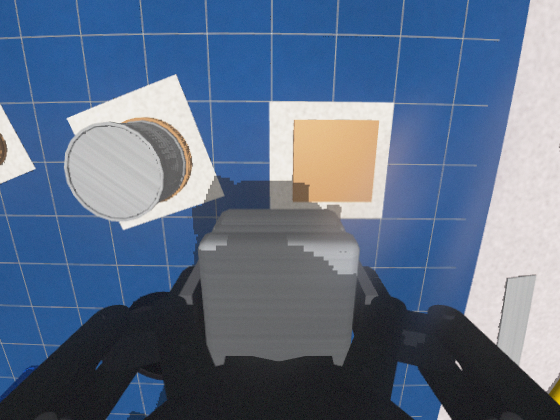

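The square panel at pixel (334,160) is open ahead, and the held canister is parallel to it.

```bash

python3 -m pendant '[{"claw":0.65,"delta_pos":[0,0,0],"spin":-0.3},{"claw":0.65,"delta_pos":[20,23,0],"spin":0},{"claw":0.65,"delta_pos":[19.7,23.2,0],"spin":0},{"claw":0.65,"delta_pos":[0,0,35],"spin":0},{"claw":0.65,"delta_pos":[0,0,30],"spin":0},{"claw":0.65,"delta_pos":[0,0,15],"spin":0},{"claw":0.65,"delta_pos":[0,0,0],"spin":0},{"claw":0.65,"delta_pos":[0,0,0],"spin":0}]' 
python3 -m pendant '[{"claw":0.65,"delta_pos":[0,0,0],"spin":0},{"claw":0.65,"delta_pos":[0,0,0],"spin":0},{"claw":0.65,"delta_pos":[0,0,0],"spin":0},{"claw":0.65,"delta_pos":[0,0,0],"spin":0},{"claw":0.65,"delta_pos":[0,0,0],"spin":0},{"claw":0.65,"delta_pos":[0,0,0],"spin":0},{"claw":0.65,"delta_pos":[0,0,0],"spin":0},{"claw":0.65,"delta_pos":[0,0,0],"spin":0}]' 
python3 st.py 622.9 -302.4 44.5 0.8
```

```text
clock: 41.25
position: [623.3, -303.2, 58.2]
tool_rot: [0.0, 1.0, 0.006, 0.0]
contact_force: [0.1, -0.3, -2.0]
grip_width: 63.4
clock: 42.05
position: [622.8, -303.1, 57.3]
tool_rot: [-0.0, 1.0, 0.006, -0.0]
contact_force: [-0.3, 1.0, -3.6]
grip_width: 63.5
t 42.05 pos [ 622.8 -303.1   57.3] yaw 0.72 tilt [-0.  0.] F [-0.3  1.  -3.6] w 63.5 j7 -1.27
spin -0.08 then shift [ 0.2 -0.7 12.8]
```

```bash

python3 -m pendant '[{"claw":0.65,"delta_pos":[0.2,-0.7,5],"spin":0},{"claw":0.65,"delta_pos":[0,0,3],"spin":0},{"claw":0.65,"delta_pos":[0,0,2],"spin":0},{"claw":0.65,"delta_pos":[0,0,1],"spin":0},{"claw":0.65,"delta_pos":[0,0,0.7],"spin":0},{"claw":0.65,"delta_pos":[0,0,0.5],"spin":0},{"claw":0.65,"delta_pos":[0,0,0.3],"spin":0},{"claw":0.65,"delta_pos":[0,0,0],"spin":0}]' 
python3 st.py 622.9 -302.4 44.5 0.8
python3 -m pendant '[{"claw":0.65,"delta_pos":[0,0,0.3],"spin":0},{"claw":0.65,"delta_pos":[0,0,0.3],"spin":0},{"claw":0.65,"delta_pos":[0,0,0],"spin":0},{"claw":0.65,"delta_pos":[0,0,0],"spin":0},{"claw":0.65,"delta_pos":[0,0,0],"spin":0},{"claw":0.65,"delta_pos":[0,0,0],"spin":0},{"claw":0.65,"delta_pos":[0,0,0],"spin":0},{"claw":0.65,"delta_pos":[0,0,0],"spin":0}]' 
python3 st.py 622.9 -302.4 44.5 0.8
```

```text
clock: 42.85
position: [623.0, -302.5, 44.8]
tool_rot: [-0.0, 1.0, 0.006, 0.0]
contact_force: [-0.7, -0.6, -3.3]
grip_width: 63.0
t 42.85 pos [ 623.  -302.5   44.8] yaw 0.71 tilt [0. 0.] F [-0.7 -0.6 -3.3] w 63.0 j7 -1.27
spin -0.09 then shift [-0.1 -0.1  0.3]
clock: 43.65
position: [623.0, -302.5, 44.7]
tool_rot: [0.0, 1.0, 0.006, 0.0]
contact_force: [-2.7, 2.1, 6.0]
grip_width: 63.5
t 43.65 pos [ 623.  -302.5   44.7] yaw 0.71 tilt [ 0. -0.] F [-2.7  2.1  6. ] w 63.5 j7 -1.27
spin -0.09 then shift [-0.1 -0.1  0.2]
```

Contact made. I'll release, retreat, and check everything.

```bash

python3 -m pendant '[{"claw":0.8,"delta_pos":[0,0,0],"spin":0},{"claw":0.88,"delta_pos":[0,0,0],"spin":0},{"claw":1,"delta_pos":[0,0,0],"spin":0},{"claw":1,"delta_pos":[0,0,0],"spin":0},{"claw":1,"delta_pos":[0,0,0],"spin":0},{"claw":1,"delta_pos":[0,0,-10],"spin":0},{"claw":1,"delta_pos":[0,0,-40],"spin":0},{"claw":1,"delta_pos":[0,0,-40],"spin":0}]' 
python3 -m pendant '[{"claw":1,"delta_pos":[-30,-20,-40],"spin":0},{"claw":1,"delta_pos":[-40,-20,-20],"spin":0},{"claw":1,"delta_pos":[0,-30,0],"spin":0},{"claw":1,"delta_pos":[0,0,0],"spin":0},{"claw":1,"delta_pos":[0,0,0],"spin":0},{"claw":1,"delta_pos":[0,0,0],"spin":0},{"claw":1,"delta_pos":[0,0,0],"spin":0},{"claw":1,"delta_pos":[0,0,0],"spin":0}]' 
python3 - <<'E'
from chk import *
s=snap('wrist','w16.png'); print(np.round(np.array(s['T'])[:3,3],1))
print('can',tin(s,622.5,-302,64,42)); print('food',tin(s,622,-145,64,34)); print('screw',tin(s,635,2,34,18))
for c,p,P in parts(s):
    r=cv2.minAreaRect(p); print(np.round(c[:,0].mean(0)),np.round(r[0],1),np.round(r[1],1),round(r[2],1))
a=s['color'][:,:,::-1]; b=snap('scene')['color'][170:420,130:400,::-1]
cv2.imwrite('pics/fin.png',np.hstack([cv2.resize(a,(440,330)),cv2.resize(b,(356,330))]))
E
```

```text
clock: 44.45
position: [622.5, -302.2, 135.1]
tool_rot: [-0.0, 1.0, 0.006, -0.001]
contact_force: [0.9, 0.9, 0.4]
grip_width: 85.6
clock: 45.25
position: [554.2, -235.4, 190.9]
tool_rot: [-0.0, 1.0, 0.006, -0.0]
contact_force: [-0.0, 1.1, 0.5]
grip_width: 85.4
[ 630.5 -234.8  313.7]
can (array([ 621.1, -302. ,   34.4]), array([ 621. , -301.8]), array([62.8, 62.8]), 1.2, 'z', np.float64(63.1))
food (array([ 621. , -146.4,   33.5]), array([ 621.1, -146.5]), array([66.6, 67.5]), 0.5, 'z', np.float64(62.1))
screw (array([ 6.351e+02, -6.000e-01,  1.790e+01]), array([635.3,  -0.8]), array([36.2, 36.2]), 40.7, 'z', np.float64(32.6))
[ 48. 110.] [633.6  -8.5] [31. 39.] 84.4
[315. 122.] [ 622.3 -272.1] [ 8.5 65.7] 89.3
[212. 116.] [ 627.5 -168.2] [67.9 28.1] 15.0
```

View pics/fin.png

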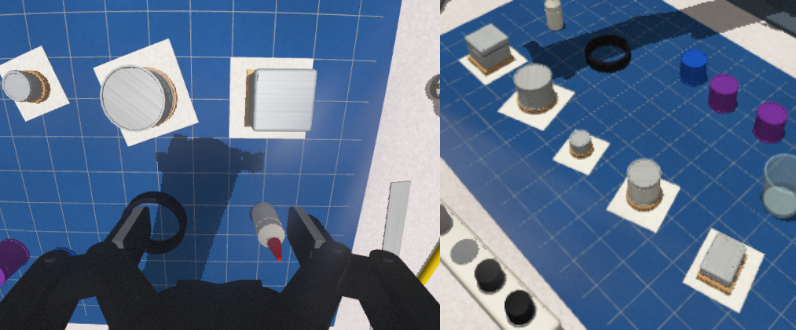

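Every part carries its own tin and the arm is clear, so I'm handing in.

```bash
python3 -c "
from bench import job_done,state
print(job_done(), state()['clock'])"
```

```text
the job is handed in; nothing more can be done
the job is handed in; nothing more can be done
```

I took both piles apart and set each tin upright on its matching part, then handed the job in at about 45 s of the 136 s allowed. Each tin was lowered in sub-millimetre steps until the wrist felt light contact (about 2–11 N), then released slowly.

| Tin | Part | Distance from centre, last camera check |
|---|---|---|
| Screw | small wheel | about 0.6 mm |
| Paste | medium wheel | about 1.7 mm |
| Pocket | oblong panel | about 1.8 mm, edges aligned to the measured angle |
| Food | large wheel | about 1.0 mm |
| Canister | square panel | about 1.2 mm, within about 0.5° of the edges |

**Mended:** the screw tin first came down about 3 mm off centre in x, so I re-gripped it, moved it and measured it again.

**Disagreements:**
- The fixed cameras read about 4 mm higher in y than the wrist camera. I used the wrist camera, which agreed with the finger positions.
- Looking at the screw tin steeply from the side shifted its y reading by 1–3 mm. I relied on the view from straight above.

**Contact force:** while I gripped the pocket tin, the fingertips pressed on the food tin's lid with about 22 N for a moment, under the 40 N limit. The highest force reading I saw otherwise was about 11 N.

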